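# Heft old timbers, gang up the dry ones and scribe the cut line

## Robot

A 6-joint arm with a two-finger parallel gripper is mounted at the origin on the work surface. World frame = base frame: x ahead of the robot, y to its left, z up, the work surface at z = 0. Lengths are in m, angles in rad, forces in N, time in s.
With the tool pointing down it reaches from about 0.35 to 0.775 m from the base axis. Payload 5.5 kg.
Tool frame: the origin (TCP) lies midway between the tips of the shut fingers; the grasp point (between the pads) lies grip_point_offset behind it (grip_point_offset is the distance from the TCP to the grasp point, in m); z points along the fingers, y is the direction in which the jaws open and shut (so a half turn about z gives the same grasp; the last joint's range is limited). The gripper opens to 85 mm and grips with 20 to 120 N. Pads are 22 mm wide; open, the fingers measure 114 mm over their backs; the gripper's body (76 mm by 85 mm) begins 54 mm behind the grasp point. The pads swing forward as they close: fully open they stand 13 mm farther back than shut.
Start: joints at [-1.243, 0.313, 0.046, 1.304, 0, 1.431], TCP at [0.259, -0.513, 0.2] pointing down, gripper open.
Joint ranges: [-2.76, 2.76], [-0.86, 1.69], [-1.03, 1.26], [-2.2, 2.34], [-1.47, 1.5], [-3.14, 3.14]. Speed limits (rad/s): [2.57, 2.57, 3.14, 3.14, 3.14, 3.14].

## Interface

Orientations are given as a unit quaternion [w, x, y, z].
In Python, from workcell import * gives the robot as it stands.
- The arm moves only by the tool send_rows, never from a script. Its argument "series" is one flat list of numbers, 7 for each row, row after row: the shift along the tool's x, y, z in cm, then the turn, a rotation vector about the tool's x, y, z in degrees, then the opening, from 0 (shut) to 1 (fully open). A call has 1 to 10 rows; each row is the pose to reach, as a shift and turn from the pose commanded when the call began, along the tool's axes at that moment; what a row does not reach only later rows make up. A row lasts 1/12 s, in which the tool goes at most 41.7 mm and 7.16 degrees, less where a joint would pass 70% of its speed; a pose out of reach is approached as far as the arm can. A call with a gripper value outside its range is refused whole. The fingers move at their own pace and stop on an object; "newtons" is the grip in N (left out, the last holds). Time passes only in rows, so rows that repeat a pose let the fingers close. It gives the time, the measured TCP pose, the force and the opening at its end, in the units of the state.
- get_state(): the state, without advancing time (a new reading comes with each control period).
- read_camera(name): name is "scene" or "top" or "wrist"; returns the picture (400x640x3 uint8, blue, green, red); there is no depth.
- camera_info(name): a dict with "K" (3x3 intrinsics, pixels), "xyz" and "attitude" of the camera in the world. Camera axes: x right, y down, z forward; pixel columns grow to the right and rows downward; lengths in m; the calibration is good to about 2 mm. A picture is of the moment at which its call begins: read the wrist's pose just before it. camera_info takes no time and is no camera call; for the wrist camera it gives the pose at the moment of the call.
- hand_in(): hands the job in, once; it reports no verdict.
Trained networks look in the newest picture that a camera, given by its name, has taken for a name from the list of things; names that differ only in an ending like _2 or _b are one class to them, and where a whole thing is asked for, a point or a joint stands for the part that bears it (a point fixed in the world has none). Each returns a list of dicts, best first, with "p" (0 to 1); they miss things now and then, are a little off and sometimes report something else, mostly with a low value. They report only what shows in the picture. A call takes as long as a camera call. They do not tell look-alikes from the thing itself.
- silhouettes(camera, label): "pixels" (400x640 bool, what is visible of it) and "box" ([left, top, width, height] in pixels, round what is visible of it).
The state is a dict: "clock": time; "joint_pos": joint angles; "qvel": joint speeds; "tau": joint torques, N m; "tcp_pos": TCP position; "orientation": TCP orientation; "wrist_force": force on the tool from outside, world axes, zero at the start; "ft_torque": the same for the moment, N m; "finger_gap": finger opening in m.
Only numpy, scipy, OpenCV 4.12 (cv2) and the standard library are available. Lean on these libraries where they do the work, as an engineer would, in place of code of your own. Each camera call takes 0.05 s, during which the arm holds its last target. There are 200 camera calls.

## Task

Lift each length of old timber to feel its weight: lay the sodden, heavy ones flat on the drying rack, and lay the two or three dry, light ones in the bays of the marking-out jig, one to a bay, filling from the left (as the robot sees it), each slid under the straightedge until its far end is home against the stop, gently enough not to shift the stop. When all are sorted, take the awl upright and draw its point slowly and lightly along the near edge of the straightedge from left to right, touching the top of each timber in the bays right across. Then stand the awl back in its block, with the timbers still in place, without pushing about the jar, the brush or the sanding block.

Things in the scene. Friction and masses are not known exactly. Their poses are not given: they have to be found in the camera images.
- timber_a: a sawn length of old timber, 180 (x) x 50 (y) x 44 (z) mm, edges rounded 3 mm; origin at its middle, x along its length. All look alike; a dry one weighs roughly 135 to 170 g, a sodden one 400 to 505 g, and which is which is known only by lifting. It may be absent (None)
- timber_b: a sawn length of old timber, 180 (x) x 50 (y) x 44 (z) mm, edges rounded 3 mm; origin at its middle, x along its length. All look alike; a dry one weighs roughly 135 to 170 g, a sodden one 400 to 505 g, and which is which is known only by lifting. It may be absent (None)
- timber_c: a sawn length of old timber, 180 (x) x 50 (y) x 44 (z) mm, edges rounded 3 mm; origin at its middle, x along its length. All look alike; a dry one weighs roughly 135 to 170 g, a sodden one 400 to 505 g, and which is which is known only by lifting. It may be absent (None)
- timber_d: a sawn length of old timber, 180 (x) x 50 (y) x 44 (z) mm, edges rounded 3 mm; origin at its middle, x along its length. All look alike; a dry one weighs roughly 135 to 170 g, a sodden one 400 to 505 g, and which is which is known only by lifting. It may be absent (None)
- timber_e: a sawn length of old timber, 180 (x) x 50 (y) x 44 (z) mm, edges rounded 3 mm; origin at its middle, x along its length. All look alike; a dry one weighs roughly 135 to 170 g, a sodden one 400 to 505 g, and which is which is known only by lifting. It may be absent (None)
- jig: fixed marking-out jig, plywood base 300 x 300 x 18 mm; origin at the centre of its underside, x towards the stop (away from the robot), y left, z up. Three bays for timbers lying along x, at y = +84, 0, -84 mm, each 70 mm wide between strips 14 mm wide, 8 mm high, from x = -135 to +45. Bay floor z = 18, so the top of a timber in a bay is at z = 62
- line_mid (a point): middle of the marking line (jig x = 50, y = 0, z = 62 mm), axes as the jig. The line runs along y beside the near edge (5 mm further on) of the straightedge: an aluminium bar 25 mm wide, 8 mm thick, underside 5 mm above the timbers' tops, on posts at y = +-141. Timbers are laid short of it, then slid under it. The awl's point may stray 7 mm either side of the line
- stop_face (a point): middle of the near face of the jig's end stop, a bar 250 mm long along y, 34 mm high, behind the straightedge; x points away from the robot. Set anew each time, 85 to 110 mm from the jig's origin. A timber is home when its far end meets it (its middle is then 90 mm short of it). It is only nipped up by thumbscrews: a push over about 25 N shifts it
- drying_rack: fixed low rack, three bearers 200 mm long along y at x = -70, 0, +70 mm, tops at z = 28 mm; origin at the centre of its underside on the bench. Timbers lie across the bearers, along x; it takes two side by side, at y = +-42 mm
- awl: scratch awl, 173 mm long, 90 g; origin at its point, z along it up to the handle. Steel spike 6 mm thick for the first 60 mm, brass collar 22 mm thick from 60 to 75, wooden handle 28 mm thick from 75 to 160, domed above. It stands upright in the tool block, spike down the hole, collar on the block's top
- tool_block: fixed wooden block 70 x 70 x 70 mm that holds the awl; origin at the centre of its underside
- block_hole (a point): centre of the mouth of the block's 14 mm hole, on its top face 70 mm above the bench; the hole goes right through
- screw_jar: bystander, loose: glass screw jar, 64 mm across, 80 mm high, upright
- brush: bystander, loose: paint brush lying on the bench right of the jig
- sand_block: bystander, loose: cork sanding block 110 x 60 x 35 mm lying behind the jig
There are look-alikes about, which are no part of the job. Of the things like the tool_block, leave any that is purple; of the rest the larger one is meant.

How it is judged:
On the way, in this order (a step that is already met when the one before it is completed fails the run):
1. every timber sorted: the light ones flat in the bays with their far ends home against the stop, the heavy ones flat on the drying rack (((x of timber_a in the frame of stop_face between -0.095 and -0.086 m and z of timber_a in the frame of jig between 0.035 and 0.045 m and y of timber_a in the frame of jig between -0.125 and 0.125 m and angle between the x axis of timber_a and the x axis of jig, either way round below 0.12 rad and contact force between timber_a and jig below 3.7 N) or (x of timber_a in the frame of drying_rack between -0.07 and 0.07 m and y of timber_a in the frame of drying_rack between -0.11 and 0.11 m and z of timber_a in the frame of drying_rack between 0.045 and 0.056 m and contact force between timber_a and drying_rack above 2.8 N)) and ((x of timber_b in the frame of stop_face between -0.095 and -0.086 m and z of timber_b in the frame of jig between 0.035 and 0.045 m and y of timber_b in the frame of jig between -0.125 and 0.125 m and angle between the x axis of timber_b and the x axis of jig, either way round below 0.12 rad and contact force between timber_b and jig below 3.7 N) or (x of timber_b in the frame of drying_rack between -0.07 and 0.07 m and y of timber_b in the frame of drying_rack between -0.11 and 0.11 m and z of timber_b in the frame of drying_rack between 0.045 and 0.056 m and contact force between timber_b and drying_rack above 2.8 N)) and ((x of timber_c in the frame of stop_face between -0.095 and -0.086 m and z of timber_c in the frame of jig between 0.035 and 0.045 m and y of timber_c in the frame of jig between -0.125 and 0.125 m and angle between the x axis of timber_c and the x axis of jig, either way round below 0.12 rad and contact force between timber_c and jig below 3.7 N) or (x of timber_c in the frame of drying_rack between -0.07 and 0.07 m and y of timber_c in the frame of drying_rack between -0.11 and 0.11 m and z of timber_c in the frame of drying_rack between 0.045 and 0.056 m and contact force between timber_c and drying_rack above 2.8 N)) and ((x of timber_d in the frame of stop_face between -0.095 and -0.086 m and z of timber_d in the frame of jig between 0.035 and 0.045 m and y of timber_d in the frame of jig between -0.125 and 0.125 m and angle between the x axis of timber_d and the x axis of jig, either way round below 0.12 rad and contact force between timber_d and jig below 3.7 N) or (x of timber_d in the frame of drying_rack between -0.07 and 0.07 m and y of timber_d in the frame of drying_rack between -0.11 and 0.11 m and z of timber_d in the frame of drying_rack between 0.045 and 0.056 m and contact force between timber_d and drying_rack above 2.8 N)) and ((x of timber_e in the frame of stop_face between -0.095 and -0.086 m and z of timber_e in the frame of jig between 0.035 and 0.045 m and y of timber_e in the frame of jig between -0.125 and 0.125 m and angle between the x axis of timber_e and the x axis of jig, either way round below 0.12 rad and contact force between timber_e and jig below 3.7 N) or (x of timber_e in the frame of drying_rack between -0.07 and 0.07 m and y of timber_e in the frame of drying_rack between -0.11 and 0.11 m and z of timber_e in the frame of drying_rack between 0.045 and 0.056 m and contact force between timber_e and drying_rack above 2.8 N))), for 0.2 s.
2. awl point drawn slowly along the straightedge, touching the left timber at its left part, all timbers still in place (x of awl in the frame of jig between 0.043 and 0.057 m and y of awl in the frame of jig between 0.091 and 0.101 m and (contact force between awl and timber_a above 0.1 N or contact force between awl and timber_b above 0.1 N or contact force between awl and timber_c above 0.1 N or contact force between awl and timber_d above 0.1 N or contact force between awl and timber_e above 0.1 N) and linear speed of awl below 0.1 m/s and (x of timber_a in the frame of stop_face between -0.095 and -0.086 m or y of timber_a in the frame of jig above 0.3 m) and (x of timber_b in the frame of stop_face between -0.095 and -0.086 m or y of timber_b in the frame of jig above 0.3 m) and (x of timber_c in the frame of stop_face between -0.095 and -0.086 m or y of timber_c in the frame of jig above 0.3 m) and (x of timber_d in the frame of stop_face between -0.095 and -0.086 m or y of timber_d in the frame of jig above 0.3 m) and (x of timber_e in the frame of stop_face between -0.095 and -0.086 m or y of timber_e in the frame of jig above 0.3 m)), for 0.02 s.
3. awl point drawn slowly along the straightedge, touching the left timber at its middle, all timbers still in place (x of awl in the frame of jig between 0.043 and 0.057 m and y of awl in the frame of jig between 0.079 and 0.089 m and (z of awl in the frame of jig below 0.0632 m or (contact force between awl and timber_a above 0.1 N or contact force between awl and timber_b above 0.1 N or contact force between awl and timber_c above 0.1 N or contact force between awl and timber_d above 0.1 N or contact force between awl and timber_e above 0.1 N)) and linear speed of awl below 0.1 m/s and (x of timber_a in the frame of stop_face between -0.095 and -0.086 m or y of timber_a in the frame of jig above 0.3 m) and (x of timber_b in the frame of stop_face between -0.095 and -0.086 m or y of timber_b in the frame of jig above 0.3 m) and (x of timber_c in the frame of stop_face between -0.095 and -0.086 m or y of timber_c in the frame of jig above 0.3 m) and (x of timber_d in the frame of stop_face between -0.095 and -0.086 m or y of timber_d in the frame of jig above 0.3 m) and (x of timber_e in the frame of stop_face between -0.095 and -0.086 m or y of timber_e in the frame of jig above 0.3 m)), for 0.02 s.
4. awl point drawn slowly along the straightedge, touching the left timber at its right part, all timbers still in place (x of awl in the frame of jig between 0.043 and 0.057 m and y of awl in the frame of jig between 0.067 and 0.077 m and (z of awl in the frame of jig below 0.0632 m or (contact force between awl and timber_a above 0.1 N or contact force between awl and timber_b above 0.1 N or contact force between awl and timber_c above 0.1 N or contact force between awl and timber_d above 0.1 N or contact force between awl and timber_e above 0.1 N)) and linear speed of awl below 0.1 m/s and (x of timber_a in the frame of stop_face between -0.095 and -0.086 m or y of timber_a in the frame of jig above 0.3 m) and (x of timber_b in the frame of stop_face between -0.095 and -0.086 m or y of timber_b in the frame of jig above 0.3 m) and (x of timber_c in the frame of stop_face between -0.095 and -0.086 m or y of timber_c in the frame of jig above 0.3 m) and (x of timber_d in the frame of stop_face between -0.095 and -0.086 m or y of timber_d in the frame of jig above 0.3 m) and (x of timber_e in the frame of stop_face between -0.095 and -0.086 m or y of timber_e in the frame of jig above 0.3 m)), for 0.02 s.
5. awl point drawn slowly along the straightedge, touching the middle timber at its left part, all timbers still in place (x of awl in the frame of jig between 0.043 and 0.057 m and y of awl in the frame of jig between 0.007 and 0.017 m and (contact force between awl and timber_a above 0.1 N or contact force between awl and timber_b above 0.1 N or contact force between awl and timber_c above 0.1 N or contact force between awl and timber_d above 0.1 N or contact force between awl and timber_e above 0.1 N) and linear speed of awl below 0.1 m/s and (x of timber_a in the frame of stop_face between -0.095 and -0.086 m or y of timber_a in the frame of jig above 0.3 m) and (x of timber_b in the frame of stop_face between -0.095 and -0.086 m or y of timber_b in the frame of jig above 0.3 m) and (x of timber_c in the frame of stop_face between -0.095 and -0.086 m or y of timber_c in the frame of jig above 0.3 m) and (x of timber_d in the frame of stop_face between -0.095 and -0.086 m or y of timber_d in the frame of jig above 0.3 m) and (x of timber_e in the frame of stop_face between -0.095 and -0.086 m or y of timber_e in the frame of jig above 0.3 m)), for 0.02 s.
6. awl point drawn slowly along the straightedge, touching the middle timber at its middle, all timbers still in place (x of awl in the frame of jig between 0.043 and 0.057 m and y of awl in the frame of jig between -0.005 and 0.005 m and (z of awl in the frame of jig below 0.0632 m or (contact force between awl and timber_a above 0.1 N or contact force between awl and timber_b above 0.1 N or contact force between awl and timber_c above 0.1 N or contact force between awl and timber_d above 0.1 N or contact force between awl and timber_e above 0.1 N)) and linear speed of awl below 0.1 m/s and (x of timber_a in the frame of stop_face between -0.095 and -0.086 m or y of timber_a in the frame of jig above 0.3 m) and (x of timber_b in the frame of stop_face between -0.095 and -0.086 m or y of timber_b in the frame of jig above 0.3 m) and (x of timber_c in the frame of stop_face between -0.095 and -0.086 m or y of timber_c in the frame of jig above 0.3 m) and (x of timber_d in the frame of stop_face between -0.095 and -0.086 m or y of timber_d in the frame of jig above 0.3 m) and (x of timber_e in the frame of stop_face between -0.095 and -0.086 m or y of timber_e in the frame of jig above 0.3 m)), for 0.02 s.
7. awl point drawn slowly along the straightedge, touching the middle timber at its right part, all timbers still in place (x of awl in the frame of jig between 0.043 and 0.057 m and y of awl in the frame of jig between -0.017 and -0.007 m and (z of awl in the frame of jig below 0.0632 m or (contact force between awl and timber_a above 0.1 N or contact force between awl and timber_b above 0.1 N or contact force between awl and timber_c above 0.1 N or contact force between awl and timber_d above 0.1 N or contact force between awl and timber_e above 0.1 N)) and linear speed of awl below 0.1 m/s and (x of timber_a in the frame of stop_face between -0.095 and -0.086 m or y of timber_a in the frame of jig above 0.3 m) and (x of timber_b in the frame of stop_face between -0.095 and -0.086 m or y of timber_b in the frame of jig above 0.3 m) and (x of timber_c in the frame of stop_face between -0.095 and -0.086 m or y of timber_c in the frame of jig above 0.3 m) and (x of timber_d in the frame of stop_face between -0.095 and -0.086 m or y of timber_d in the frame of jig above 0.3 m) and (x of timber_e in the frame of stop_face between -0.095 and -0.086 m or y of timber_e in the frame of jig above 0.3 m)), for 0.02 s.
8. the same on the left part of the right timber, or, if there is none, the awl lifted off (((x of awl in the frame of jig between 0.043 and 0.057 m and y of awl in the frame of jig between -0.077 and -0.067 m and (contact force between awl and timber_a above 0.1 N or contact force between awl and timber_b above 0.1 N or contact force between awl and timber_c above 0.1 N or contact force between awl and timber_d above 0.1 N or contact force between awl and timber_e above 0.1 N) and linear speed of awl below 0.1 m/s and (x of timber_a in the frame of stop_face between -0.095 and -0.086 m or y of timber_a in the frame of jig above 0.3 m) and (x of timber_b in the frame of stop_face between -0.095 and -0.086 m or y of timber_b in the frame of jig above 0.3 m) and (x of timber_c in the frame of stop_face between -0.095 and -0.086 m or y of timber_c in the frame of jig above 0.3 m) and (x of timber_d in the frame of stop_face between -0.095 and -0.086 m or y of timber_d in the frame of jig above 0.3 m) and (x of timber_e in the frame of stop_face between -0.095 and -0.086 m or y of timber_e in the frame of jig above 0.3 m)) or (y of each of timber_a, timber_b, timber_c, timber_d, timber_e in the frame of jig above -0.042 m and z of awl in the frame of jig above 0.07 m))), for 0.02 s.
9. the same on the right part of the right timber, or, if there is none, the awl back over its block (((x of awl in the frame of jig between 0.043 and 0.057 m and y of awl in the frame of jig between -0.101 and -0.091 m and (z of awl in the frame of jig below 0.0632 m or (contact force between awl and timber_a above 0.1 N or contact force between awl and timber_b above 0.1 N or contact force between awl and timber_c above 0.1 N or contact force between awl and timber_d above 0.1 N or contact force between awl and timber_e above 0.1 N)) and linear speed of awl below 0.1 m/s and (x of timber_a in the frame of stop_face between -0.095 and -0.086 m or y of timber_a in the frame of jig above 0.3 m) and (x of timber_b in the frame of stop_face between -0.095 and -0.086 m or y of timber_b in the frame of jig above 0.3 m) and (x of timber_c in the frame of stop_face between -0.095 and -0.086 m or y of timber_c in the frame of jig above 0.3 m) and (x of timber_d in the frame of stop_face between -0.095 and -0.086 m or y of timber_d in the frame of jig above 0.3 m) and (x of timber_e in the frame of stop_face between -0.095 and -0.086 m or y of timber_e in the frame of jig above 0.3 m)) or (y of each of timber_a, timber_b, timber_c, timber_d, timber_e in the frame of jig above -0.042 m and horizontal distance between awl and block_hole below 0.03 m))), for 0.02 s.
At the end, for the whole second after the job is handed in: Light timbers flat in the bays, within 0.12 rad of the jig, middles 86 to 95 mm short of the stop face; heavy ones flat and at rest on the rack, middles within 70 mm (x) and 110 mm (y) of its centre; the awl upright (0.15 rad) at rest in its hole, within 10 mm across and 6 mm in height (all of step 1 and horizontal distance between awl and block_hole below 0.01 m and z of awl in the frame of tool_block between 0.004 and 0.016 m and angle between awl's own z axis and vertical below 0.15 rad and linear speed of each of awl, timber_a, timber_b, timber_c, timber_d, timber_e below 0.02 m/s); the robot touches nothing.
It fails at once if the end stop is shifted by more than 4 mm (distance of stop_face from where it was at the start of the episode above 0.004 m).
It fails at once if the awl is pressed on a timber with over 40 N (contact force between awl and timber_a above 40 N or contact force between awl and timber_b above 40 N or contact force between awl and timber_c above 40 N or contact force between awl and timber_d above 40 N or contact force between awl and timber_e above 40 N).
It fails at once if a bystander is pushed about by more than 30 mm (distance of any of screw_jar, brush, sand_block from where it was at the start of the episode above 0.03 m).
Of timber_a, timber_b, timber_c, timber_d, timber_e only 4 to 5 are there at a start; the rules pass over those that are not, and their reading is None.
At some moment in a run one of timber_a, timber_b, timber_c, timber_d, timber_e may be knocked a few centimetres aside while the robot is not near it.
It also fails if it takes over 210 s, if anything falls off the work surface, if the arm or the gripper's body presses on something with over 40 N, if the wrist force passes 120 N, or if a joint passes its speed limit or range.

## Working session

There is one attempt and no reset: what is moved stays moved. The work goes in short steps, Python scripts to look and compute and a tool call to move; the robot and the scene stay as the last step left them, time stands still between calls to the robot, and variables do not carry over. Pictures are saved under pics/ and viewed, about 12 in all and at most 16, crops included, and the job is handed in when it is done.

Besides the shell and the picture viewer there is one more tool, called by a JSON object that holds its "method" and its "body", one argument or row to a line. send_rows: Moves the arm, as the interface text tells. Its arguments: {"type":"object","properties":{"series":{"type":"array"},"newtons":{"type":"number"}},"required":["series"]}

```bash
mkdir -p pics; ls; python3 - <<'E'
from workcell import *
import cv2
s=get_state(); print({k:(v if not hasattr(v,'tolist') else v.tolist()) for k,v in s.items()})
for c in("scene","top"):
    cv2.imwrite(f"pics/{c}0.png",read_camera(c)); i=camera_info(c); print(c,i)
    for l in("timber_a","jig","drying_rack","awl","tool_block","screw_jar","brush","sand_block"):
        for d in silhouettes(c,l): print(l,round(d["p"],2),d["box"])
try: print(grip_point_offset)
except Exception as e: print(e)
E
```

```text
pics
{'clock': 0.0, 'joint_pos': [-1.242598766064385, 0.31402754331120947, 0.04499972963951976, 1.3035735903182764, 2.760305919939085e-05, 1.4312343060059236], 'qvel': [-0.000522825649227236, -2.646982736487431e-05, 0.0006693057219658284, 6.855165734053186e-05, -0.0013082452472496253, -0.000409862075379046], 'tau': [0.0008198104842449538, -48.06269288063049, 29.853331446647644, 0.01932281709741801, -0.0003291721804998815, -6.639667162744445e-06], 'tcp_pos': [0.25910240101490495, -0.5127039745315871, 0.19900194336417962], 'orientation': [-0.000899826830116819, 0.9727741705479582, 0.23175331356541845, -7.125908063454231e-05], 'wrist_force': [-0.12115379159872725, 0.1051321252669442, -1.198785824323712], 'ft_torque': [-0.07744200034110092, 0.0018030130494633158, -0.004920997584628202], 'finger_gap': 0.08537380821290007}
scene {'K': array([[508.76747452,   0.        , 320.88916146],
       [  0.        , 508.76747452, 199.87122956],
       [  0.        ,   0.        ,   1.        ]]), 'xyz': array([1.35257295, 0.42310503, 1.12167908]), 'attitude': array([-0.17836967,  0.44403379,  0.8208
[... 882 characters left out ...]
xyz': array([ 0.45947773, -0.06535558,  1.29678196]), 'attitude': array([-0.03089446,  0.71567893, -0.69687932,  0.03476231])}
timber_a 0.88 [227.8, 211.5, 18.8, 50.5]
timber_a 0.88 [260.5, 146.9, 13.5, 46.9]
timber_a 0.77 [302.9, 207.9, 16.9, 52.1]
timber_a 0.69 [224.7, 144.1, 21.1, 54.2]
jig 0.58 [338.5, 164.6, 88.6, 82.1]
drying_rack 0.69 [156.7, 192.4, 65.2, 61.4]
drying_rack 0.28 [229.5, 208.5, 12.9, 52.1]
awl 0.65 [306.8, 146.8, 6.8, 13.3]
awl 0.49 [336.9, 161.8, 91.5, 90.2]
tool_block 0.91 [297.5, 149.3, 25.7, 21.2]
tool_block 0.9 [251.6, 242.6, 32.2, 25.3]
tool_block 0.66 [263.1, 208.2, 25.9, 18.9]
screw_jar 0.62 [185.4, 163.1, 25.3, 19.5]
brush 0.56 [439.8, 183.2, 12.7, 57.7]
0.0187
```

```bash
python3 - <<'E'
import cv2
a=cv2.imread("pics/scene0.png")[120:345,160:560]; cv2.imwrite("pics/s.png",cv2.resize(a,(800,450),interpolation=cv2.INTER_CUBIC))
a=cv2.imread("pics/top0.png")[110:310,140:480]; cv2.imwrite("pics/t.png",cv2.resize(a,(800,470),interpolation=cv2.INTER_CUBIC))
E
```

```text
(no output)
```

View pics/s.png

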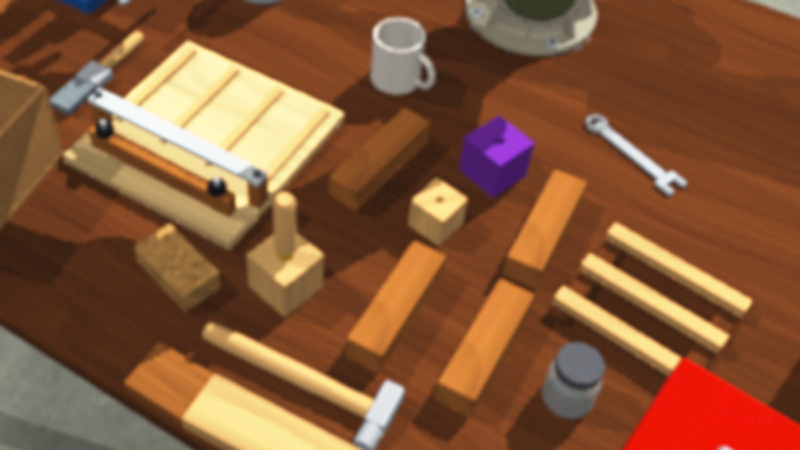

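View pics/t.png

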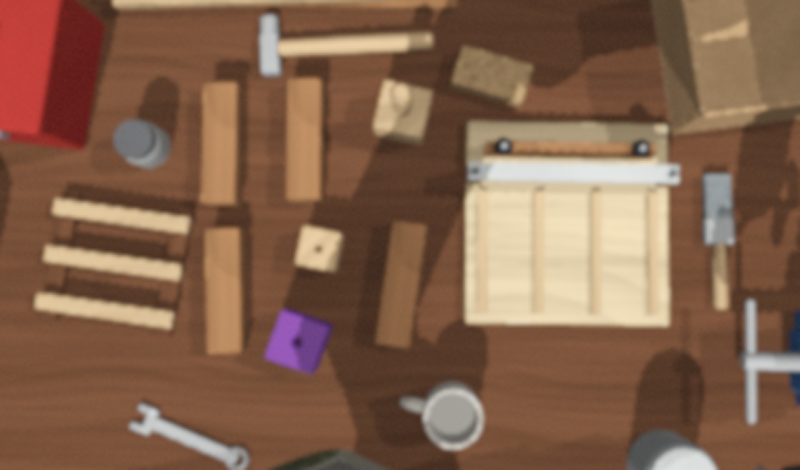

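Scene crop: four timbers, at scene px ~(399,291), (434,234), (357,273), (350,198). Three tool-block-like things: one holding the awl at top px (310,160), a small pale one at (276,216), and a purple one at (267,255). The block with the awl is not purple and is larger than the pale one, so it is the one meant. Next I fit the poses.

```bash
cat > h.py <<'E'
from workcell import *
import numpy as np, cv2
from scipy.spatial.transform import Rotation as R
from scipy.optimize import minimize
def rot(q): return R.from_quat(np.r_[q[1:],q[0]])
def proj(ci,P):
    p=rot(ci["attitude"]).inv().apply(np.atleast_2d(P)-ci["xyz"]); u=p@ci["K"].T; return u[:,:2]/u[:,2:]
def ray(ci,uv,z):
    uv=np.atleast_2d(uv); d=np.c_[uv,np.ones(len(uv))]@np.linalg.inv(ci["K"]).T; d=rot(ci["attitude"]).apply(d)
    return ci["xyz"]+d*((z-ci["xyz"][2])/d[:,2])[:,None]
def corners(x,y,a,dim,z0=0):
    g=np.array([[i,j,k] for i in(-.5,.5) for j in(-.5,.5) for k in(0,1)])*dim
    return R.from_euler('z',a).apply(g)+[x,y,z0]
def fitbox(views,dim,init,z0=0):
    # views: list of (camera info, mask); fits x,y,yaw to the silhouettes
    def cost(p):
        c=0
        for ci,m in views:
            im=np.zeros((400,640),np.uint8)
            h=cv2.convexHull(proj(ci,corners(*p,dim,z0)).astype(np.float32))
            big=np.zeros((1600,2560),np.uint8); cv2.fillConvexPoly(big,(h*4+1.5).astype(np.int32),255)
            im=cv2.resize(big,(640,400),interpolation=cv2.INTER_AREA)/255.
            c+=np.abs(im-m).sum()/m.sum()
        return c
    best=min((minimize(cost,init+np.array([0,0,da]),method="Nelder-Mead",options=dict(initial_simplex=init+np.array([[0,0,da],[.02,0,da],[0,.02,da],[0,0,da+.15]]),xatol=2e-4,maxiter=150)) for da in(-.1,.1)),key=lambda r:r.fun)
    return best.x,best.fun
E
python3 - <<'E'
from h import *
V={}
for c in("scene","top"):
    read_camera(c); V[c]=(camera_info(c),{l:silhouettes(c,l) for l in("timber_a","tool_block","drying_rack","awl","jig","screw_jar")})
def f(l,dim,z0,init,i=None):
    vs=[]
    for c in V:
        ci,M=V[c]; pc=proj(ci,[*init[:2],z0+dim[2]/2])[0]
        ms=[(np.linalg.norm(np.argwhere(d["pixels"]).mean(0)[::-1]-pc),d) for d in M[l]]
        if ms:
            dd,d=min(ms,key=lambda t:t[0])
            if dd<15: vs.append((ci,d["pixels"].astype(float)))
    x,c=fitbox(vs,np.array(dim),np.array(init)); print(l,len(vs),x.round(4),round(np.degrees(x[2]),1),round(c,3))
T=V["top"][0]
for d in V["top"][1]["timber_a"]:
    m=np.argwhere(d["pixels"]).mean(0)[::-1]; w=ray(T,m,.03)[0]; print(d["p"],w.round(3)); f("timber_a",[.18,.05,.044],0,[w[0],w[1],0])
for d in V["top"][1]["tool_block"]:
    m=np.argwhere(d["pixels"]).mean(0)[::-1]; w=ray(T,m,.05)[0]; f("tool_block",[.07,.07,.07],0,[w[0],w[1],0])
for l in("drying_rack","screw_jar","jig"):
    for d in V["top"][1][l]: print(l,d["p"],ray(T,np.argwhere(d["pixels"]).mean(0)[::-1],.03).round(3))
# jig corners near, rough from picture; rack bar ends (tops)
cv=lambda L:np.array(L)/2.353+[140,110]
print("jig near corners",ray(T,cv([[465,326],[669,326],[669,122],[467,122]]),.018).round(4))
print("bar ends",ray(T,cv([[469,163],[680,164],[680,184],[469,181]]),.075).round(4))
print("rack bars L/R",ray(T,cv([[55,207],[190,225],[44,255],[182,271],[36,301],[174,320]]),.028).round(4))
d=V["top"][1]["awl"][0]; m=np.argwhere(d["pixels"]); print("awl top", d["box"], ray(T,[[310,153]],.15))
E
```

```text
0.96 [0.435 0.224 0.03 ]
timber_a 2 [0.4383 0.2235 0.0636] 3.6 0.148
0.84 [0.661 0.118 0.03 ]
timber_a 2 [0.663  0.1167 0.0196] 1.1 0.174
0.84 [0.653 0.24  0.03 ]
timber_a 2 [0.6553 0.2393 0.0245] 1.4 0.16
0.69 [ 0.454 -0.031  0.03 ]
timber_a 2 [ 0.4544 -0.0328 -0.1226] -7.0 0.148
tool_block 2 [ 0.7049 -0.0291 -0.1958] -11.2 0.649
tool_block 2 [ 0.3685  0.1098 -0.2753] -15.8 0.163
tool_block 2 [0.4995 0.0847 0.2932] 16.8 1.261
tool_block 1 [ 0.6533 -0.2028  0.6758] 38.7 1.163
drying_rack 0.96 [[0.473 0.387 0.03 ]]
screw_jar 0.71 [[0.649 0.358 0.03 ]]
jig 0.58 [[ 0.547 -0.275  0.03 ]]
jig near corners [[ 0.3941 -0.1301  0.018 ]
 [ 0.4019 -0.4307  0.018 ]
 [ 0.7064 -0.4306  0.018 ]
 [ 0.6981 -0.1263  0.018 ]]
bar ends [[ 0.6281 -0.1278  0.075 ]
 [ 0.6349 -0.4301  0.075 ]
 [ 0.6061 -0.4301  0.075 ]
 [ 0.6022 -0.1284  0.075 ]]
rack bars L/R [[0.5526 0.4785 0.028 ]
 [0.5314 0.2786 0.028 ]
 [0.4817 0.4899 0.028 ]
 [0.4636 0.2868 0.028 ]
 [0.4144 0.497  0.028 ]
 [0.3922 0.2947 0.028 ]]Traceback (most recent call last):
  File "<stdin>", line 26, in <module>
IndexError: list index out of range
```

{"method": "send_rows", "body": {
  "series": [19.5,-17,0,0,0,-71,1,19.5,-17,0,0,0,-71,1,19.5,-17,0,0,0,-71,1,19.5,-17,0,0,0,-71,1,19.5,-17,0,0,0,-71,1,19.5,-17,0,0,0,-71,1,19.5,-17,0,0,0,-71,1,19.5,-17,0,0,0,-71,1,19.5,-17,0,0,0,-71,1,19.5,-17,0,0,0,-71,1],
  "newtons": 40
}}

```text
clock: 2.43
tcp_pos: [0.357, -0.273, 0.2002]
orientation: [0.0, 0.654, 0.756, -0.0]
wrist_force: [0.4, 0.9, 0.5]
finger_gap: 0.0851
```

```bash
cat >> h.py <<'E'
def rel(x,y,z,yaw):
    s=get_state(); r=rot(s["orientation"]); t=R.from_euler('z',yaw,degrees=True)*R.from_quat([1,0,0,0])
    print("shift cm",(r.inv().apply(np.array([x,y,z])-s["tcp_pos"])*100).round(2),"turn",(r.inv()*t).as_rotvec(degrees=True).round(2))
def st():
    s=get_state(); r=rot(s["orientation"]).as_matrix()
    print("t",round(s["clock"],2),"tcp",np.round(s["tcp_pos"],4),"yaw",round(np.degrees(np.arctan2(r[1,0],r[0,0])),2),"zax",r[:,2].round(3),"F",np.round(s["wrist_force"],2),"M",np.round(s["ft_torque"],2),"gap",round(s["finger_gap"],4),"q",np.round(s["joint_pos"],2))
E
python3 -c "
from h import *
st(); rel(.454,-.033,.2,173)"
```

```text
t 2.43 tcp [ 0.357  -0.273   0.2002] yaw 98.24 zax [ 0.    -0.001 -1.   ] F [0.41 0.85 0.5 ] M [0.03 0.01 0.04] gap 0.0851 q [-0.83  0.07 -0.26  1.24 -0.    0.6 ]
shift cm [2.237e+01 1.304e+01 1.000e-02] turn [-1.000e-02  5.000e-02 -7.476e+01]
```

{"method": "send_rows", "body": {
  "series": [22.4,13,0,0,0,-70,1,22.4,13,0,0,0,-70,1,22.4,13,0,0,0,-70,1,22.4,13,0,0,0,-70,1,22.4,13,0,0,0,-70,1,22.4,13,0,0,0,-70,1,22.4,13,0,0,0,-70,1,22.4,13,0,0,0,-70,1,22.4,13,0,0,0,-70,1,22.4,13,0,0,0,-70,1]
}}

```text
clock: 3.27
tcp_pos: [0.4552, -0.0333, 0.1999]
orientation: [0.0, 0.102, 0.995, -0.0]
wrist_force: [0.4, 0.3, 0.7]
finger_gap: 0.0854
```

```bash
python3 - <<'E'
from h import *
st(); rel(.454,-.033,.2,173)
ci=camera_info("wrist"); cv2.imwrite("pics/w1.png",read_camera("wrist"))
for p in ([.454,-.033,.044],[.4,-.28,.02]): print(proj(ci,p))
E
```

```text
t 3.27 tcp [ 0.4552 -0.0333  0.1999] yaw 168.25 zax [ 0. -0. -1.] F [0.44 0.34 0.65] M [ 0.01 -0.02 -0.01] gap 0.0854 q [-0.25  0.08 -0.24  1.25 -0.   -0.04]
shift cm [ 0.12  0.   -0.01] turn [-0.01  0.01 -4.75]
[[315.18050712 170.23182728]]
[[ 80.83757761 162.83527278]]
```

View pics/w1.png

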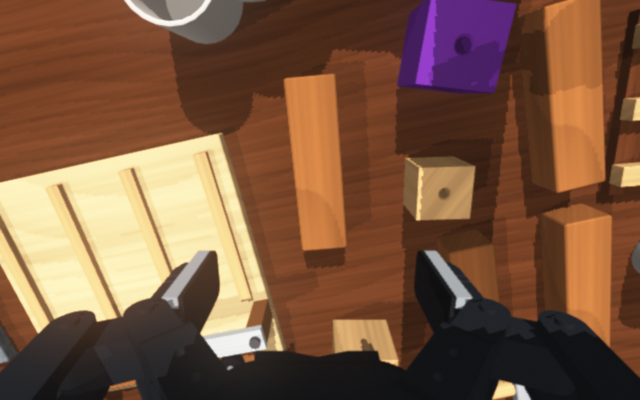

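Timber centre in the wrist view is at (315,165), against a predicted (315,170). That agrees, so I grasp.

{"method": "send_rows", "body": {
  "series": [0.1,0,12,0,0,-4.8,1,0.1,0,12,0,0,-4.8,1,0.1,0,12,0,0,-4.8,1,0.1,0,18.4,0,0,-4.8,1,0.1,0,18.4,0,0,-4.8,1,0.1,0,18.4,0,0,-4.8,0.3,0.1,0,18.4,0,0,-4.8,0.3,0.1,0,18.4,0,0,-4.8,0.3,0.1,0,18.4,0,0,-4.8,0.3,0.1,0,18.4,0,0,-4.8,0.3],
  "newtons": 50
}}

```text
clock: 4.15
tcp_pos: [0.456, -0.0343, 0.0179]
orientation: [0.002, 0.065, 0.998, -0.0]
wrist_force: [0.4, 0.2, 0.4]
finger_gap: 0.0263
```

{"method": "send_rows", "body": {
  "series": [0,0,0,0,0,0,0.3,0,0,0,0,0,0,0.3,0,0,-3,0,0,0,0.3,0,0,-6,0,0,0,0.3,0,0,-9,0,0,0,0.3,0,0,-9,0,0,0,0.3,0,0,-9,0,0,0,0.3,0,0,-9,0,0,0,0.3,0,0,-9,0,0,0,0.3,0,0,-9,0,0,0,0.3]
}}

```text
clock: 4.98
tcp_pos: [0.453, -0.0336, 0.1047]
orientation: [-0.001, 0.065, 0.998, 0.0]
wrist_force: [-0.5, -0.8, -0.2]
finger_gap: 0.0256
```

```bash
cat >> h.py <<'E'
def weigh(n=6):
    F=[]
    for i in range(n): F.append(get_state()["wrist_force"]); read_camera("top")
    print("F mean",np.mean(F,0).round(2),"std",np.std(F,0).round(2))
E
python3 -c "
from h import *
st(); weigh(); st()"
```

```text
t 4.98 tcp [ 0.453  -0.0336  0.1047] yaw 172.6 zax [-0.002  0.001 -1.   ] F [-0.55 -0.82 -0.25] M [ 0.02 -0.    0.02] gap 0.0256 q [-0.25  0.14 -0.42  1.01 -0.   -0.12]
F mean [ 0.21  0.12 -0.08] std [0.61 0.51 0.57]
t 5.28 tcp [ 0.4538 -0.0338  0.1055] yaw 172.6 zax [-0.001  0.    -1.   ] F [-0.2   0.1   0.52] M [ 0.02 -0.01  0.01] gap 0.0258 q [-0.25  0.14 -0.42  1.01 -0.   -0.12]
```

```bash
python3 - <<'E'
from h import *
ci=camera_info("wrist"); cv2.imwrite("pics/w2.png",read_camera("wrist"))
T=camera_info("top"); read_camera("top")
for d in silhouettes("top","timber_a"): print(round(d["p"],2),d["box"],ray(T,np.argwhere(d["pixels"]).mean(0)[::-1],.03).round(3))
E
```

```text
0.96 [226.7, 210.4, 17.1, 50.0] [[0.435 0.225 0.03 ]]
0.89 [225.8, 146.2, 19.5, 53.8] [[0.653 0.239 0.03 ]]
0.76 [256.9, 143.5, 19.1, 52.5] [[0.66  0.118 0.03 ]]
0.51 [300.6, 150.1, 22.0, 18.2] [[ 0.702 -0.031  0.03 ]]
0.43 [307.4, 206.6, 11.6, 5.7] [[ 0.531 -0.042  0.03 ]]
```

View pics/w2.png

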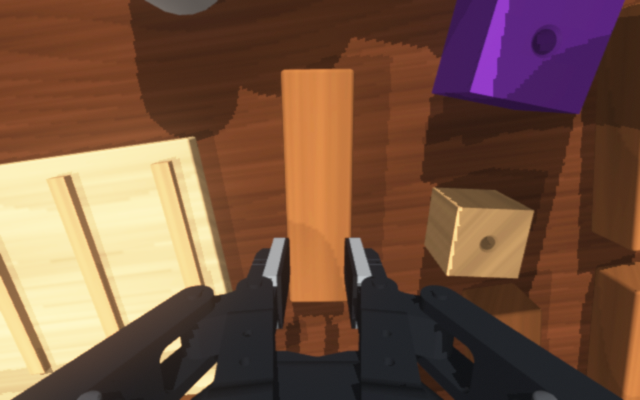

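```bash
python3 - <<'E'
from h import *
ci=camera_info("wrist"); print(ci)
for n,p in dict(bench=(.454,-.033,0),held=(.454,-.033,.09)).items():
    print(n,proj(ci,corners(p[0],p[1],np.radians(-7.4),np.array([.18,.05,.044]),p[2])).round(0).tolist())
print(proj(ci,[[.4538,-.0338,.1055],[.4538,-.0338,.124]]))
read_camera("wrist")
for d in silhouettes("wrist","timber_a"): print(round(d["p"],2),d["box"])
st()
E
```

```text
{'K': array([[332.54723224,   0.        , 316.60790467],
       [  0.        , 332.54723224, 194.52165122],
       [  0.        ,   0.        ,   1.        ]]), 'xyz': array([ 0.38242258, -0.02272954,  0.27920966]), 'attitude': array([0.10736211, 0.74311322, 0.65380387, 0.09379029])}
bench [[284.0, 73.0], [278.0, 69.0], [347.0, 73.0], [353.0, 69.0], [289.0, 276.0], [285.0, 304.0], [342.0, 276.0], [346.0, 304.0]]
held [[268.0, 62.0], [253.0, 51.0], [362.0, 62.0], [377.0, 51.0], [279.0, 344.0], [270.0, 401.0], [352.0, 344.0], [360.0, 401.0]]
[[313.57146827 230.52587518]
 [313.21699267 244.55688897]]
0.95 [280.7, 64.1, 72.9, 238.6]
0.76 [592.0, 0.9, 45.8, 250.1]
0.58 [586.0, 260.9, 52.8, 137.3]
t 5.53 tcp [ 0.4541 -0.0338  0.1059] yaw 172.6 zax [ 0. -0. -1.] F [-0.5  -0.8   0.07] M [-0.01 -0.01 -0.01] gap 0.0255 q [-0.25  0.14 -0.42  1.01 -0.   -0.12]
```

{"method": "send_rows", "body": {
  "series": [0,0,0,0,0,0,1,0,0,0,0,0,0,1,0,0,0,0,0,0,1,0,0,0,0,0,0,1,0,0,4,0,0,0,1,0,0,7,0,0,0,1,0,0,9,0,0,0,1,0,0,9,0,0,0,1,0,0,9,0,0,0,1,0,0,9,0,0,0,1]
}}

```text
clock: 6.37
tcp_pos: [0.455, -0.0341, 0.017]
orientation: [0.001, 0.065, 0.998, -0.0]
wrist_force: [0.3, 0.2, 0.0]
finger_gap: 0.0854
```

```bash
python3 - <<'E'
from h import *
st(); cv2.imwrite("pics/w3.png",read_camera("wrist"))
E
```

```text
t 6.37 tcp [ 0.455  -0.0341  0.017 ] yaw 172.6 zax [ 0.001 -0.    -1.   ] F [0.3  0.24 0.03] M [ 0.01 -0.01 -0.05] gap 0.0854 q [-0.25  0.23 -0.55  0.79 -0.   -0.12]
```

{"method": "send_rows", "body": {
  "series": [0,0,0,0,0,0,0.5,0,0,0,0,0,0,0.5,0,0,0,0,0,0,0.5,0,0,0,0,0,0,0.5,0,0,0,0,0,0,0.5,0,0,0,0,0,0,0.5]
}}

```text
clock: 6.92
tcp_pos: [0.4542, -0.0339, 0.016]
orientation: [0.0, 0.065, 0.998, -0.0]
wrist_force: [1.0, 1.1, 0.9]
finger_gap: 0.043
```

```bash
python3 - <<'E'
from h import *
st(); cv2.imwrite("pics/w4.png",np.hstack([cv2.resize(read_camera("wrist"),(400,250)),cv2.resize(cv2.imread("pics/w3.png"),(400,250))]))
E
```

```text
t 6.92 tcp [ 0.4542 -0.0339  0.016 ] yaw 172.6 zax [ 0. -0. -1.] F [0.95 1.06 0.93] M [ 0.03 -0.02  0.01] gap 0.043 q [-0.25  0.23 -0.55  0.79 -0.   -0.12]
```

View pics/w4.png

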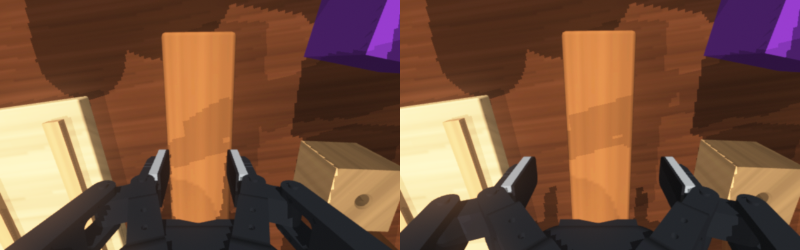

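{"method": "send_rows", "body": {
  "series": [0,0,0,0,0,0,0,0,0,0,0,0,0,0,0,0,0,0,0,0,0,0,0,0,0,0,0,0,0,0,0,0,0,0,0,0,0,0,0,0,0,0,0,0,0,0,0,0,0],
  "newtons": 50
}}

```text
clock: 7.55
tcp_pos: [0.4541, -0.0338, 0.0159]
orientation: [0.0, 0.065, 0.998, -0.0]
wrist_force: [0.5, -0.5, 0.3]
finger_gap: 0.0005
```

```bash
python3 - <<'E'
from h import *
st(); cv2.imwrite("pics/w5.png",cv2.resize(read_camera("wrist"),(640,400)))
E
```

```text
t 7.55 tcp [ 0.4541 -0.0338  0.0159] yaw 172.6 zax [ 0. -0. -1.] F [ 0.46 -0.46  0.28] M [ 0.05  0.02 -0.  ] gap 0.0005 q [-0.25  0.23 -0.55  0.79 -0.   -0.12]
```

View pics/w5.png

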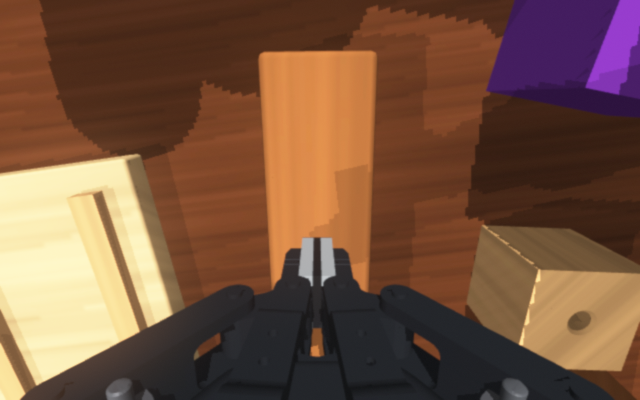

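```bash
python3 - <<'E'
from h import *
a=read_camera("scene"); ci=camera_info("scene"); s=get_state(); print(proj(ci,[s["tcp_pos"],s["tcp_pos"]+[0,0,.054]]))
cv2.imwrite("pics/s2.png",cv2.resize(a[110:240,260:460],(800,520),interpolation=cv2.INTER_CUBIC))
E
```

```text
[[349.98444952 199.26432492]
 [351.08773519 186.58111509]]
```

View pics/s2.png

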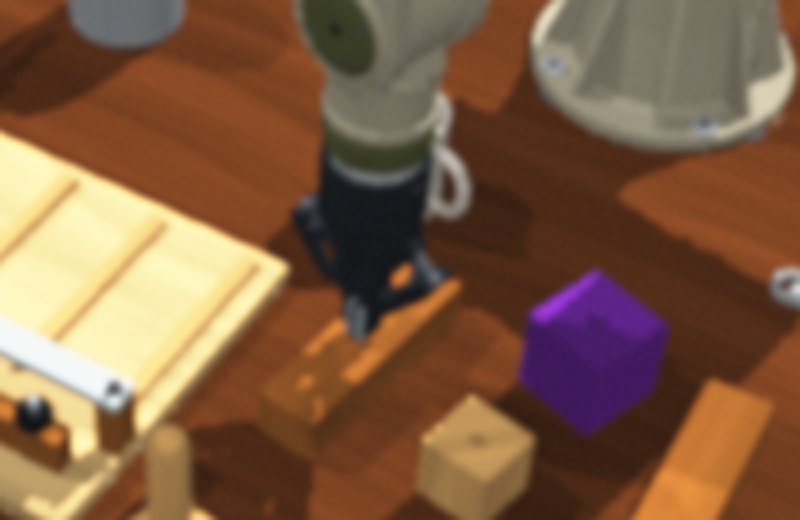

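{"method": "send_rows", "body": {
  "series": [0,0,-4,0,0,0,0,0,0,-8,0,0,0,0,0,0,-10,0,0,0,0,0,0,-10,0,0,0,0]
}}

```text
clock: 7.98
tcp_pos: [0.4577, -0.0347, 0.1208]
orientation: [0.004, 0.064, 0.998, -0.001]
wrist_force: [0.4, -0.5, -0.6]
finger_gap: 0.0005
```

```bash
python3 - <<'E'
from h import *
a=read_camera("scene"); ci=camera_info("scene"); s=get_state(); st(); p=(proj(ci,[s["tcp_pos"],s["tcp_pos"]+[0,0,.03]])-[290,100])*5
print(p)
b=cv2.resize(a[100:220,290:410],(600,600),interpolation=cv2.INTER_CUBIC)
for q in p: cv2.drawMarker(b,tuple(int(v) for v in q),(0,255,0),0,16,1)
w=read_camera("wrist"); wi=camera_info("wrist"); q=proj(wi,[s["tcp_pos"],s["tcp_pos"]+[0,0,.03]]); print(q); 
w=w[180:330,240:390]; w=cv2.resize(w,(600,600))[:,:200*3]
cv2.imwrite("pics/s3.png",cv2.resize(np.hstack([b,w]),(800,400)))
E
```

```text
t 8.03 tcp [ 0.4564 -0.0344  0.1184] yaw 172.61 zax [ 0.006 -0.002 -1.   ] F [0.29 0.61 0.24] M [-0.05 -0.07  0.03] gap -0.0002 q [-0.25  0.13 -0.4   1.04 -0.   -0.12]
[[307.77919549 374.86191608]
 [311.09977144 336.19202842]]
[[313.24296445 234.90690561]
 [312.5424775  260.42590127]]
```

View pics/s3.png

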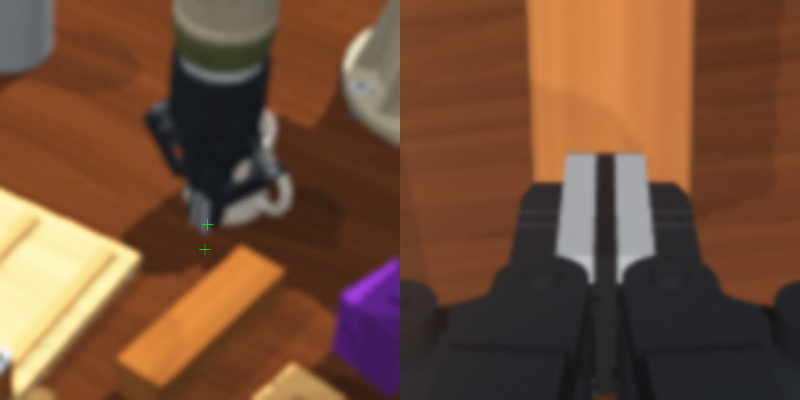

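The scene view with TCP markers shows the real fingertips about 25–30 mm above the reported TCP. My grasp closed in the air just above the timber. I will go 30 mm lower.

{"method": "send_rows", "body": {
  "series": [0,0,0,0,0,0,1,0,0,0,0,0,0,1,0,0,0,0,0,0,1,0,0,0,0,0,0,1,0,0,4,0,0,0,1,0,0,8,0,0,0,1,0,0,10.5,0,0,0,1,0,0,12,0,0,0,1,0,0,13,0,0,0,1,0,0,13,0,0,0,1],
  "newtons": 50
}}

```text
clock: 8.92
tcp_pos: [0.4514, -0.0332, -0.0169]
orientation: [-0.003, 0.065, 0.998, 0.0]
wrist_force: [-1.0, -0.2, -0.0]
finger_gap: 0.0854
```

{"method": "send_rows", "body": {
  "series": [0,0,0,0,0,0,0,0,0,0,0,0,0,0,0,0,0,0,0,0,0,0,0,0,0,0,0,0,0,0,0,0,0,0,0,0,0,0,0,0,0,0]
}}

```text
clock: 9.42
tcp_pos: [0.4552, -0.0341, -0.013]
orientation: [0.001, 0.064, 0.998, -0.0]
wrist_force: [-0.3, 0.1, 6.3]
finger_gap: 0.0485
```

```bash
python3 -c "
from h import *
st()"
```

```text
t 9.42 tcp [ 0.4552 -0.0341 -0.013 ] yaw 172.61 zax [ 0.002 -0.001 -1.   ] F [-0.28  0.09  6.3 ] M [ 0.06  0.09 -0.01] gap 0.0485 q [-0.25  0.27 -0.59  0.71  0.   -0.12]
```

{"method": "send_rows", "body": {
  "series": [0,0,-1,0,0,0,0,0,0,-4,0,0,0,0,0,0,-7,0,0,0,0,0,0,-10,0,0,0,0,0,0,-12,0,0,0,0,0,0,-12,0,0,0,0,0,0,-12,0,0,0,0,0,0,-12,0,0,0,0,0,0,-12,0,0,0,0,0,0,-12,0,0,0,0]
}}

```text
clock: 10.25
tcp_pos: [0.4528, -0.0335, 0.1044]
orientation: [-0.001, 0.065, 0.998, 0.0]
wrist_force: [1.1, -0.3, -2.6]
finger_gap: 0.0492
```

```bash
python3 - <<'E'
from h import *
weigh(); st()
read_camera("wrist"); ci=camera_info("wrist"); d=silhouettes("wrist","timber_a")
s=get_state()
for x in d[:2]: print(round(x["p"],2),x["box"])
# held timber: bottom height relative to TCP from near-end width
b=d[0]["box"]
for off in (-.03,-.015,0,.015,.03): print(off,proj(ci,corners(s["tcp_pos"][0],s["tcp_pos"][1],np.radians(-7.4),np.array([.18,.05,.044]),s["tcp_pos"][2]+off))[:4].round(0).tolist())
E
```

```text
F mean [ 0.45 -0.28 -1.51] std [0.53 0.34 0.65]
t 10.55 tcp [ 0.4539 -0.0338  0.1055] yaw 172.6 zax [-0.001  0.    -1.   ] F [-0.38 -0.2  -1.96] M [ 0.04  0.02 -0.  ] gap 0.0493 q [-0.25  0.14 -0.42  1.01 -0.   -0.12]
0.88 [585.4, 261.5, 54.6, 138.4]
0.82 [239.4, 36.1, 150.1, 322.6]
-0.03 [[270.0, 65.0], [257.0, 56.0], [358.0, 65.0], [369.0, 56.0]]
-0.015 [[266.0, 62.0], [250.0, 51.0], [361.0, 62.0], [375.0, 51.0]]
0 [[262.0, 59.0], [242.0, 46.0], [365.0, 59.0], [382.0, 46.0]]
0.015 [[256.0, 55.0], [232.0, 39.0], [370.0, 56.0], [391.0, 39.0]]
0.03 [[250.0, 51.0], [219.0, 29.0], [375.0, 51.0], [403.0, 30.0]]
```

Held: 1.5 N, so it is light and goes in the left bay. Jig from the first top view: centre ≈ (0.550, −0.2795), yaw ≈ +1°, all four corners consistent.

{"method": "send_rows", "body": {
  "series": [-2.5,-4,0,0,0,-4,0,-4.5,-8,0,0,0,-8.4,0,-6,-12,0,0,0,-8.4,0,-6.8,-15.5,0,0,0,-8.4,0,-6.8,-15.5,0,0,0,-8.4,0,-6.8,-15.5,0,0,0,-8.4,0,-6.8,-15.5,0,0,0,-8.4,0,-6.8,-15.5,0,0,0,-8.4,0]
}}

```text
clock: 11.32
tcp_pos: [0.5009, -0.195, 0.1057]
orientation: [-0.0, -0.009, 1.0, 0.0]
wrist_force: [-0.6, 1.1, -0.6]
finger_gap: 0.0493
```

```bash
python3 - <<'E'
from h import *
st(); rel(.5015,-.1963,.010,181); cv2.imwrite("pics/t2.png",read_camera("top"))
T=camera_info("top"); 
a=read_camera("scene"); ci=camera_info("scene")
J=np.array([.55,-.2795,0]); Rj=R.from_euler('z',1,degrees=True)
def j(*p): return Rj.apply(p)+J
import itertools
im=cv2.imread("pics/top0.png"); im2=cv2.imread("pics/scene0.png")
def dr(im,c,k,o):
    b=cv2.resize(im[o[1]:o[3],o[0]:o[2]],None,fx=k,fy=k,interpolation=cv2.INTER_CUBIC)
    def L(*ps):
        q=((proj(c,np.array([j(*p) for p in ps]))-[o[0],o[1]]+.5)*k-.5).astype(np.int32); cv2.polylines(b,[q],False,(0,0,255),1)
    for z in(.018,): L((-.15,-.15,z),(.15,-.15,z),(.15,.15,z),(-.15,.15,z),(-.15,-.15,z))
    L((.055,-.148,.075),(.055,.148,.075)); L((.08,-.148,.075),(.08,.148,.075))
    for y in(.042,-.042,.126,-.126): L((-.135,y,.026),(.045,y,.026))
    for x in(.09,.1,.11): L((x,-.125,.052),(x,.125,.052))
    return b
A=dr(im,T,4,(330,155,430,255)); B=dr(im2,ci,4,(185,135,335,245))
B=cv2.resize(B,(400,int(B.shape[0]*400/B.shape[1])))
cv2.imwrite("pics/jig.png",np.hstack([A,cv2.copyMakeBorder(B,0,400-B.shape[0],0,0,0)]))
E
```

```text
t 11.32 tcp [ 0.5009 -0.195   0.1057] yaw -178.95 zax [-0.001  0.001 -1.   ] F [-0.59  1.15 -0.64] M [ 0.   -0.05 -0.  ] gap 0.0493 q [-0.52  0.29 -0.22  1.06  0.   -0.54]
shift cm [-0.07 -0.14  9.57] turn [ 0.05 -0.05  0.05]
```

View pics/jig.png

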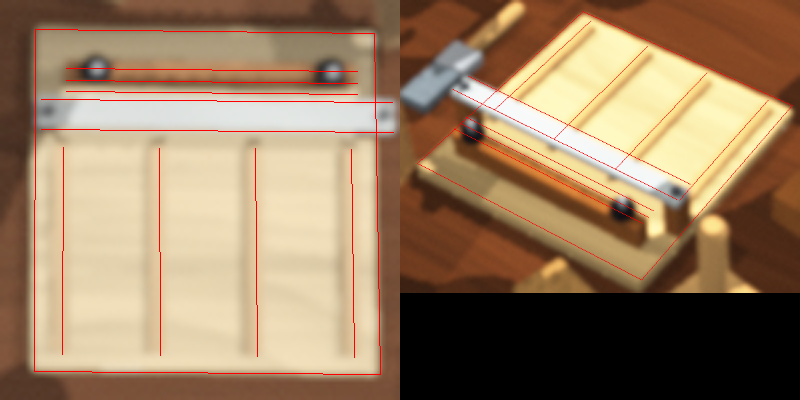

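The model overlay fits the base, and the stop's near face sits at about jig x ≈ 0.099. Lowering into the left bay, short of the straightedge.

{"method": "send_rows", "body": {
  "series": [0,-0.1,3,0,0,0,0,0,-0.1,6,0,0,0,0,0,-0.1,8,0,0,0,0,0,-0.1,9,0,0,0,0,0,-0.1,9.5,0,0,0,0,0,-0.1,9.9,0,0,0,0,0,-0.1,9.9,0,0,0,0,0,-0.1,9.9,0,0,0,0],
  "newtons": 25
}}

```text
clock: 12.08
tcp_pos: [0.5025, -0.1976, 0.008]
orientation: [0.001, -0.009, 1.0, -0.001]
wrist_force: [-0.1, 0.1, -1.2]
finger_gap: 0.0492
```

```bash
python3 - <<'E'
from h import *
weigh(4);st(); rel(.55,-.1955,.006,181)
E
```

```text
F mean [ 0.2  -0.25 -1.67] std [0.28 0.4  0.34]
t 12.28 tcp [ 0.5023 -0.1978  0.0079] yaw -179.0 zax [ 0.002 -0.001 -1.   ] F [ 0.16  0.59 -1.52] M [-0.01  0.03 -0.01] gap 0.0488 q [-0.52  0.38 -0.36  0.83 -0.   -0.54]
shift cm [-4.77  0.14  0.19] turn [-0.06  0.09 -0.  ]
```

{"method": "send_rows", "body": {
  "series": [0,0.1,0.2,0,0,0,0,-0.5,0.1,0.2,0,0,0,0,-1,0.1,0.2,0,0,0,0,-1.5,0.1,0.2,0,0,0,0,-2,0.1,0.2,0,0,0,0,-2.5,0.1,0.2,0,0,0,0,-3,0.1,0.2,0,0,0,0,-3.4,0.1,0.2,0,0,0,0,-3.8,0.1,0.2,0,0,0,0,-3.8,0.1,0.2,0,0,0,0]
}}

```text
clock: 13.12
tcp_pos: [0.5408, -0.1957, 0.0051]
orientation: [0.001, -0.009, 1.0, -0.0]
wrist_force: [0.5, -0.3, 2.5]
finger_gap: 0.049
```

```bash
python3 - <<'E'
from h import *
weigh(3);st()
ci=camera_info("wrist"); cv2.imwrite("pics/w6.png",read_camera("wrist"))
E
```

```text
F mean [ 0.71 -0.07  2.09] std [0.29 0.35 0.34]
t 13.27 tcp [ 0.5408 -0.1958  0.0051] yaw -178.98 zax [ 0.002 -0.    -1.   ] F [1.8  0.01 1.45] M [ 0.11 -0.32 -0.03] gap 0.0489 q [-0.49  0.44 -0.27  0.86  0.   -0.51]
```

View pics/w6.png

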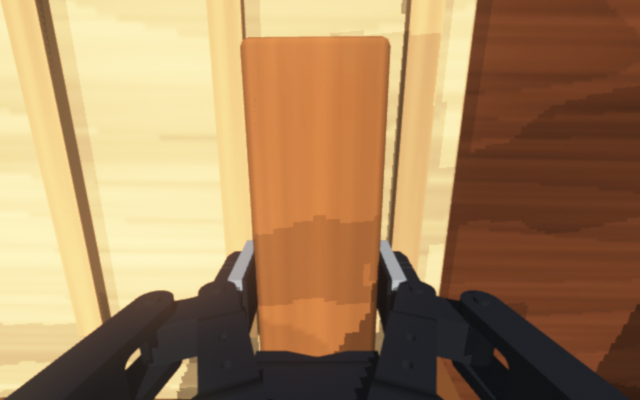

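```bash
python3 - <<'E'
from h import *
ci=camera_info("wrist")
print("base left edge (+.150)",ray(ci,[[473,50],[458,160],[441,290]],.018).round(4))
print("left strip outer/inner top",ray(ci,[[442,30],[408,30],[406,60]],.026).round(4))
print("strip y=.042: left,right",ray(ci,[[243,30],[207,30]],.026).round(4))
print("strip y=-.042: L,R edges",ray(ci,[[42,10],[8,10],[100,310],[75,310]],.026).round(4))
print("timber near end",ray(ci,[[243,40],[388,40]],.065).round(4))
E
```

```text
base left edge (+.150) [[ 0.4471 -0.1261  0.018 ]
 [ 0.4967 -0.1259  0.018 ]
 [ 0.569  -0.1251  0.018 ]]
left strip outer/inner top [[ 0.4407 -0.1436  0.026 ]
 [ 0.441  -0.1578  0.026 ]
 [ 0.4526 -0.1575  0.026 ]]
strip y=.042: left,right [[ 0.4423 -0.2265  0.026 ]
 [ 0.4426 -0.2416  0.026 ]]
strip y=-.042: L,R edges [[ 0.4364 -0.3088  0.026 ]
 [ 0.4366 -0.3227  0.026 ]
 [ 0.5796 -0.3087  0.026 ]
 [ 0.5799 -0.3221  0.026 ]]
timber near end [[ 0.4517 -0.2186  0.065 ]
 [ 0.4509 -0.1733  0.065 ]]
```

{"method": "send_rows", "body": {
  "series": [-0.3,0.2,-0.05,0,0,0,0,-0.6,0.3,-0.05,0,0,0,0,-0.9,0.4,-0.05,0,0,0,0,-1.1,0.4,-0.05,0,0,0,0,-1.3,0.4,-0.05,0,0,0,0,-1.3,0.4,-0.05,0,0,0,0]
}}

```text
clock: 13.82
tcp_pos: [0.5529, -0.1913, 0.0052]
orientation: [0.0, -0.009, 1.0, 0.0]
wrist_force: [-0.3, 0.5, -1.1]
finger_gap: 0.0488
```

{"method": "send_rows", "body": {
  "series": [-0.1,0,0,0,0,0,0,-0.15,0,0,0,0,0,0,-0.2,0,0,0,0,0,0,-0.2,0,0,0,0,0,0]
}}

```text
clock: 14.15
tcp_pos: [0.5545, -0.1914, 0.0053]
orientation: [-0.0, -0.009, 1.0, -0.0]
wrist_force: [0.1, -0.3, -1.6]
finger_gap: 0.0495
```

```bash
python3 - <<'E'
from h import *
weigh(4);st()
E
```

```text
F mean [ 0.27 -0.02 -1.16] std [0.61 0.28 0.47]
t 14.35 tcp [ 0.5544 -0.1914  0.0054] yaw -179.0 zax [-0. -0. -1.] F [-1.17  0.44 -0.78] M [-0.01  0.02 -0.05] gap 0.0491 q [-0.47  0.46 -0.23  0.87 -0.   -0.49]
```

{"method": "send_rows", "body": {
  "series": [-0.1,0,0,0,0,0,0,-0.15,0,0,0,0,0,0,-0.15,0,0,0,0,0,0]
}}

```text
clock: 14.6
tcp_pos: [0.5562, -0.1914, 0.0055]
orientation: [0.0, -0.009, 1.0, -0.0]
wrist_force: [0.4, 0.1, -1.7]
finger_gap: 0.0493
```

{"method": "send_rows", "body": {
  "series": [-0.1,0,0,0,0,0,0,-0.15,0,0,0,0,0,0,-0.15,0,0,0,0,0,0]
}}

```text
clock: 14.85
tcp_pos: [0.5572, -0.1913, 0.0053]
orientation: [-0.0, -0.009, 1.0, -0.0]
wrist_force: [-1.0, -0.5, -0.6]
finger_gap: 0.0492
```

```bash
python3 - <<'E'
from h import *
weigh(3);st()
E
```

```text
F mean [-1.68 -0.02 -0.53] std [0.57 0.43 0.15]
t 15.0 tcp [ 0.5572 -0.1913  0.0053] yaw -179.0 zax [-0.001 -0.    -1.   ] F [-0.88 -0.25 -1.37] M [-0.02  0.21  0.02] gap 0.0491 q [-0.47  0.47 -0.23  0.88 -0.   -0.48]
```

{"method": "send_rows", "body": {
  "series": [-0.05,0,0,0,0,0,0,-0.1,0,0,0,0,0,0,-0.1,0,0,0,0,0,0]
}}

```text
clock: 15.25
tcp_pos: [0.5572, -0.1912, 0.0052]
orientation: [-0.001, -0.008, 1.0, 0.0]
wrist_force: [-5.5, 0.9, 1.3]
finger_gap: 0.0493
```

```bash
python3 - <<'E'
from h import *
weigh(3);st()
E
```

```text
F mean [-5.33  0.11  1.02] std [0.15 0.56 0.8 ]
t 15.4 tcp [ 0.5571 -0.1912  0.0052] yaw -179.03 zax [-0.002  0.    -1.   ] F [-4.14 -0.74  1.06] M [-0.13  0.84 -0.13] gap 0.049 q [-0.47  0.47 -0.22  0.88 -0.   -0.48]
```

Contact with the stop is felt at −5 N, so the timber is home at TCP x 0.557. Release and lift, then re-look from the top.

{"method": "send_rows", "body": {
  "series": [0.1,0,0,0,0,0,0.76,0.1,0,0,0,0,0,0.76,0.1,0,0,0,0,0,0.76,0.1,0,0,0,0,0,0.76,0.1,0,-3,0,0,0,0.76,0.1,0,-7,0,0,0,0.76,0.1,0,-10,0,0,0,0.76,0.1,0,-12,0,0,0,0.76,0.1,0,-12,0,0,0,0.76]
}}

```text
clock: 16.15
tcp_pos: [0.561, -0.1928, 0.1312]
orientation: [0.004, -0.009, 1.0, -0.002]
wrist_force: [-0.3, -0.0, -0.3]
finger_gap: 0.0652
```

{"method": "send_rows", "body": {
  "series": [11.1,41.7,0,0,0,-2.6,0.85,11.1,41.7,0,0,0,-2.6,0.85,11.1,41.7,0,0,0,-2.6,0.85,11.1,41.7,0,0,0,-2.6,0.85,11.1,41.7,0,0,0,-2.6,0.85,11.1,41.7,0,0,0,-2.6,0.85,11.1,41.7,0,0,0,-2.6,0.85,11.1,41.7,0,0,0,-2.6,0.85,11.1,41.7,0,0,0,-2.6,0.85,11.1,41.7,0,0,0,-2.6,0.85]
}}

```text
clock: 16.98
tcp_pos: [0.4423, 0.2113, 0.125]
orientation: [0.0, -0.031, 1.0, 0.0]
wrist_force: [0.6, 0.2, -0.4]
finger_gap: 0.0725
```

```bash
cat >> h.py <<'E'
def timbers(cams=("top","scene"),views=None):
    V=[]
    for c in cams: read_camera(c); V.append((camera_info(c),silhouettes(c,"timber_a")))
    ci,D=V[0]
    for d in D:
        w=ray(ci,np.argwhere(d["pixels"]).mean(0)[::-1],.03)[0]; vs=[(ci,d["pixels"].astype(float))]
        for cj,E in V[1:]:
            pc=proj(cj,[w[0],w[1],.022])[0]; m=[(np.linalg.norm(np.argwhere(e["pixels"]).mean(0)[::-1]-pc),e) for e in E]
            if m and min(m,key=lambda t:t[0])[0]<15: vs.append((cj,min(m,key=lambda t:t[0])[1]["pixels"].astype(float)))
        x,c=fitbox(vs,np.array([.18,.05,.044]),np.array([w[0],w[1],0])); print("timber",round(d["p"],2),len(vs),x[:2].round(4),round(np.degrees(x[2]),1),round(c,3))
E
python3 - <<'E'
from h import *
st(); timbers(("wrist",)); timbers()
rel(.438,.2215,.0995,183.6)
E
```

```text
t 16.98 tcp [0.4423 0.2113 0.125 ] yaw -176.4 zax [ 0.  0. -1.] F [ 0.6   0.19 -0.41] M [-0.04 -0.06 -0.05] gap 0.0725 q [ 0.28  0.19 -0.31  1.08  0.    0.22]
timber 0.9 1 [0.6536 0.251 ] 2.8 0.886
timber 0.86 1 [0.4357 0.2326] 4.0 0.038
timber 0.78 1 [0.8084 0.0363] -49.3 1.0
timber 0.98 2 [0.6571 0.2396] 1.5 0.174
timber 0.89 2 [0.6632 0.1157] 2.1 0.19
timber 0.85 2 [ 0.5477 -0.1968] 4.0 1.043
shift cm [0.46 1.31 2.55] turn [-0.03 -0.01 -0.03]
```

{"method": "send_rows", "body": {
  "series": [0.5,2,3,0,0,0,0.85,0.5,2,7,0,0,0,0.85,0.5,2,10,0,0,0,0.85,0.5,2,12,0,0,0,0.85,0.5,2,13.9,0,0,0,0.85,0.5,2,13.9,0,0,0,0.85,0.5,2,13.9,0,0,0,0.85,0.5,2,13.9,0,0,0,0,0.5,2,13.9,0,0,0,0,0.5,2,13.9,0,0,0,0],
  "newtons": 50
}}

```text
clock: 18.12
tcp_pos: [0.4389, 0.2284, -0.0118]
orientation: [0.002, -0.031, 1.0, -0.0]
wrist_force: [0.2, -4.6, 4.9]
finger_gap: 0.0488
```

{"method": "send_rows", "body": {
  "series": [0,0,0,0,0,0,0,0,0,0,0,0,0,0,0,0,-2,0,0,0,0,0,0,-6,0,0,0,0,0,0,-10,0,0,0,0,0,0,-12,0,0,0,0,0,0,-12,0,0,0,0,0,0,-12,0,0,0,0,0,0,-12,0,0,0,0,0,0,-12,0,0,0,0]
}}

```text
clock: 18.95
tcp_pos: [0.4352, 0.2286, 0.1043]
orientation: [-0.002, -0.031, 1.0, -0.001]
wrist_force: [-0.1, 0.2, -4.5]
finger_gap: 0.0491
```

```bash
python3 - <<'E'
from h import *
weigh(4);st()
cv2.imwrite("pics/w7.png",read_camera("wrist"))
E
```

```text
F mean [-0.25  0.12 -4.44] std [0.3  0.35 0.12]
t 19.15 tcp [0.4361 0.2288 0.105 ] yaw -176.4 zax [-0.003 -0.001 -1.   ] F [-0.26 -0.22 -4.54] M [-0.   -0.05  0.02] gap 0.049 q [ 0.32  0.21 -0.33  1.03  0.    0.26]
```

T2 is heavy at 4.4 N, so it goes in the rack's left slot.

{"method": "send_rows", "body": {
  "series": [-1,3.5,0,0,0,3,0,-2,7.5,0,0,0,6,0,-3,11.5,0,0,0,9.9,0,-4.2,15.5,0,0,0,9.9,0,-5.4,19.9,0,0,0,9.9,0,-5.4,19.9,0,0,0,9.9,0,-5.4,19.9,0,0,0,9.9,0,-5.4,19.9,0,0,0,9.9,0]
}}

```text
clock: 19.87
tcp_pos: [0.4777, 0.4309, 0.105]
orientation: [-0.001, 0.054, 0.999, -0.001]
wrist_force: [-0.2, -0.9, -4.8]
finger_gap: 0.0488
```

```bash
python3 - <<'E'
from h import *
st(); rel(.4776,.4307,.0165,173.7)
w=read_camera("wrist"); ci=camera_info("wrist")
P=np.array([.473,.389,0]);Rr=R.from_euler('z',-6.3,degrees=True)
for x in(-.07,0,.07):
    q=proj(ci,Rr.apply([[x,-.1,.028],[x,.1,.028]])+P).astype(int); cv2.line(w,tuple(map(int,q[0])),tuple(map(int,q[1])),(0,255,0),1)
cv2.imwrite("pics/w8.png",w)
E
```

```text
t 19.87 tcp [0.4777 0.4309 0.105 ] yaw 173.76 zax [-0.002 -0.002 -1.   ] F [-0.23 -0.91 -4.79] M [-0.03  0.    0.  ] gap 0.0488 q [ 0.61  0.49  0.07  1.16 -0.    0.72]
shift cm [-0.01  0.    8.85] turn [-0.12 -0.1   0.06]
```

View pics/w8.png

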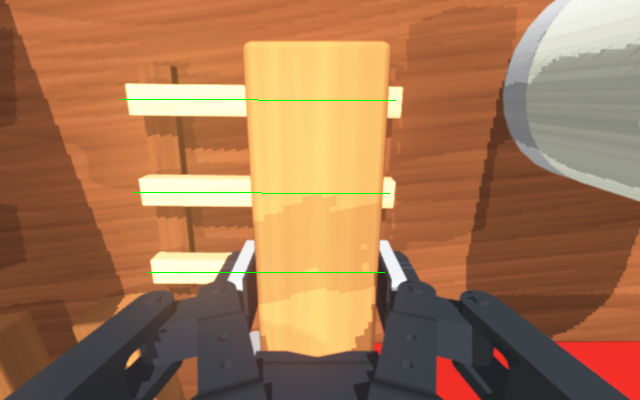

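{"method": "send_rows", "body": {
  "series": [0,0.2,3,0,0,0,0,0,0.2,6,0,0,0,0,0,0.2,7.8,0,0,0,0,0,0.2,8.5,0,0,0,0,0,0.2,8.9,0,0,0,0,0,0.2,8.9,0,0,0,0,0,0.2,8.9,0,0,0,0.76,0,0.2,8.9,0,0,0,0.76,0,0.2,8.9,0,0,0,0.76,0,0.2,8.9,0,0,0,0.76]
}}

```text
clock: 20.75
tcp_pos: [0.4799, 0.4339, 0.0192]
orientation: [0.001, 0.055, 0.998, 0.001]
wrist_force: [-0.2, -0.3, -0.1]
finger_gap: 0.0651
```

{"method": "send_rows", "body": {
  "series": [0,0,-3,0,0,0,0.76,0,0,-7,0,0,0,0.76,0,0,-11,0,0,0,0.76,0,0,-14,0,0,0,0.76,0,0,-14,0,0,0,1]
}}

```text
clock: 21.17
tcp_pos: [0.4823, 0.4358, 0.1665]
orientation: [0.006, 0.055, 0.998, 0.004]
wrist_force: [1.1, 0.4, 0.4]
finger_gap: 0.0752
```

```bash
python3 - <<'E'
from h import *
st(); timbers(); rel(.657,.238,.155,181)
E
```

```text
t 21.17 tcp [0.4823 0.4358 0.1665] yaw 173.72 zax [ 0.012  0.008 -1.   ] F [1.13 0.43 0.37] M [ 0.01 -0.03  0.01] gap 0.0752 q [ 0.61  0.46  0.18  1.28 -0.    0.72]
timber 0.85 1 [0.476  0.4441] -5.6 0.101
timber 0.72 2 [0.655 0.239] 0.7 0.136
timber 0.6 2 [0.6638 0.1167] 1.6 0.193
timber 0.56 2 [ 0.5491 -0.196 ] 4.4 1.022
shift cm [-19.9  -17.41   0.17] turn [-0.03 -0.03 -7.3 ]
```

{"method": "send_rows", "body": {
  "series": [-19.8,-17.4,1,0,0,-7.3,0.9,-19.8,-17.4,1,0,0,-7.3,0.9,-19.8,-17.4,1,0,0,-7.3,0.9,-19.8,-17.4,1,0,0,-7.3,0.9,-19.8,-17.4,1,0,0,-7.3,0.9,-19.8,-17.4,1,0,0,-7.3,0.9,-19.8,-17.4,1,0,0,-7.3,0.9,-19.8,-17.4,1,0,0,-7.3,0.9,-19.8,-17.4,1,0,0,-7.3,0.9]
}}

```text
clock: 22.12
tcp_pos: [0.6557, 0.2372, 0.145]
orientation: [-0.002, -0.008, 1.0, -0.0]
wrist_force: [0.1, -0.1, 0.0]
finger_gap: 0.0767
```

```bash
python3 - <<'E'
from h import *
st(); timbers(("wrist",)); rel(.656,.239,-.0145,181)
E
```

```text
t 22.12 tcp [0.6557 0.2372 0.145 ] yaw -179.12 zax [-0.004 -0.001 -1.   ] F [ 0.08 -0.1   0.03] M [ 0.03 -0.01  0.01] gap 0.0767 q [0.23 0.58 0.32 1.32 0.   0.22]
timber 0.98 1 [0.4761 0.4545] -5.2 0.052
timber 0.94 1 [0.6628 0.1198] 1.2 0.144
timber 0.59 1 [0.6549 0.2432] 1.8 0.024
shift cm [-1.400e-01 -1.000e-02  1.607e+01] turn [-0.01 -0.14  0.06]
```

{"method": "send_rows", "body": {
  "series": [0,0.2,4,0,0,-0.7,0.9,0,0.2,8,0,0,-0.7,0.9,0,0.2,11.5,0,0,-0.7,0.9,0,0.2,14,0,0,-0.7,0.9,0,0.2,15.9,0,0,-0.7,0.9,0,0.2,15.9,0,0,-0.7,0.9,0,0.2,15.9,0,0,-0.7,0.9,0,0.2,15.9,0,0,-0.7,0,0,0.2,15.9,0,0,-0.7,0,0,0.2,15.9,0,0,-0.7,0],
  "newtons": 50
}}

```text
clock: 23.05
tcp_pos: [0.6581, 0.2413, -0.0086]
orientation: [0.002, -0.015, 1.0, 0.001]
wrist_force: [-0.4, -0.5, -0.9]
finger_gap: 0.0488
```

{"method": "send_rows", "body": {
  "series": [0,0,0,0,0,0,0,0,0,0,0,0,0,0,0,0,-2,0,0,0,0,0,0,-6,0,0,0,0,0,0,-10,0,0,0,0,0,0,-12,0,0,0,0,0,0,-12,0,0,0,0,0,0,-12,0,0,0,0,0,0,-12,0,0,0,0,0,0,-12,0,0,0,0]
}}

```text
clock: 23.88
tcp_pos: [0.655, 0.24, 0.1063]
orientation: [-0.002, -0.015, 1.0, -0.0]
wrist_force: [0.5, -1.0, -2.2]
finger_gap: 0.0487
```

```bash
python3 - <<'E'
from h import *
weigh(4);st(); rel(.4684,.349,.105,173.7)
E
```

```text
F mean [ 0.34 -0.32 -1.58] std [0.39 0.41 0.39]
t 24.08 tcp [0.6555 0.2401 0.1068] yaw -178.3 zax [-0.003 -0.001 -1.   ] F [-0.12 -0.3  -0.79] M [0.06 0.03 0.01] gap 0.049 q [ 0.24  0.59  0.25  1.23 -0.    0.21]
shift cm [18.38 11.44  0.22] turn [-0.05 -0.15  8.  ]
```

Light (1.6 N), so it goes in the middle bay. I route around the awl.

{"method": "send_rows", "body": {
  "series": [4,-0.9,0,0,0,0.9,0,8,-1.8,0,0,0,0.9,0,12,-2.7,0,0,0,0.9,0,15.6,-3.5,0,0,0,0.9,0,16.2,-28,0,0,0,0.9,0,16.2,-28,0,0,0,0.9,0,16.2,-28,0,0,0,0.9,0,16.2,-28,0,0,0,0.9,0,16.2,-28,0,0,0,0.9,0,16.2,-28,0,0,0,0.9,0]
}}

```text
clock: 24.92
tcp_pos: [0.5022, -0.0465, 0.1083]
orientation: [0.0, -0.007, 1.0, -0.0]
wrist_force: [0.8, -0.0, -1.5]
finger_gap: 0.0489
```

{"method": "send_rows", "body": {
  "series": [0.7,-23.3,0,0,0,0,0,0.7,-23.3,0,0,0,0,0,0.7,-23.3,0,0,0,0,0,0.7,-23.3,0,0,0,0,0,0.7,-23.3,0,0,0,0,0,0.7,-23.3,0,0,0,0,0,0.7,-23.3,0,0,0,0,0,0.7,-23.3,0,0,0,0,0]
}}

```text
clock: 25.58
tcp_pos: [0.4984, -0.2788, 0.1077]
orientation: [-0.0, -0.005, 1.0, 0.0]
wrist_force: [0.3, 0.1, -0.8]
finger_gap: 0.0485
```

```bash
python3 - <<'E'
from h import *
st(); rel(.5015,-.278,.006,180.8)
ci=camera_info("wrist"); w=read_camera("wrist")
for y in (.049,.035,-.035,-.049):
    q=proj(ci,R.from_euler('z',.7,degrees=True).apply([[-.135,y,.026],[.045,y,.026]])+[.55,-.277,0]).astype(int); cv2.line(w,tuple(map(int,q[0])),tuple(map(int,q[1])),(0,0,255),1)
cv2.imwrite("pics/w9.png",w)
E
```

```text
t 25.58 tcp [ 0.4984 -0.2788  0.1077] yaw -179.37 zax [-0.001  0.001 -1.   ] F [ 0.26  0.08 -0.84] M [0.03 0.03 0.03] gap 0.0485 q [-0.65  0.35 -0.13  1.09  0.   -0.66]
shift cm [-0.32  0.07 10.17] turn [ 0.04 -0.04 -0.17]
```

View pics/w9.png

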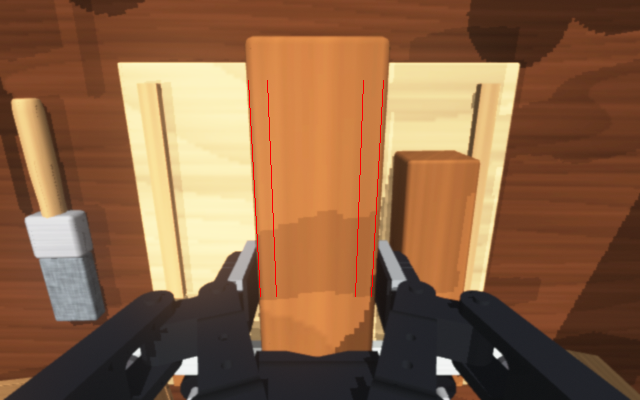

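{"method": "send_rows", "body": {
  "series": [-0.3,0.1,3,0,0,0,0,-0.3,0.1,6,0,0,0,0,-0.3,0.1,8,0,0,0,0,-0.3,0.1,9,0,0,0,0,-0.3,0.1,9.6,0,0,0,0,-0.3,0.1,9.9,0,0,0,0,-0.3,0.1,10.1,0,0,0,0,-0.3,0.1,10.1,0,0,0,0],
  "newtons": 25
}}

```text
clock: 26.3
tcp_pos: [0.5027, -0.2759, 0.0093]
orientation: [0.001, -0.008, 1.0, -0.0]
wrist_force: [0.2, 1.0, -0.5]
finger_gap: 0.0491
```

{"method": "send_rows", "body": {
  "series": [-0.5,0,0,0,0,0,0,-1,0,0,0,0,0,0,-1.5,0,0,0,0,0,0,-2,0,0,0,0,0,0,-2.5,0,0,0,0,0,0,-3,0,0,0,0,0,0,-3.5,0,0,0,0,0,0,-4,0,0,0,0,0,0,-4.5,0,0,0,0,0,0,-4.6,0,0,0,0,0,0]
}}

```text
clock: 27.13
tcp_pos: [0.5493, -0.2767, 0.0092]
orientation: [0.001, -0.007, 1.0, -0.001]
wrist_force: [-7.7, -0.5, 9.7]
finger_gap: 0.0493
```

```bash
python3 - <<'E'
from h import *
weigh(3);st()
E
```

```text
F mean [-4.94 -0.28  7.72] std [1.95 0.15 1.44]
t 27.28 tcp [ 0.5493 -0.2767  0.0092] yaw -179.19 zax [ 0.002 -0.002 -1.   ] F [-3.76 -0.43  5.8 ] M [0.17 0.61 0.1 ] gap 0.0488 q [-0.6   0.5  -0.15  0.91 -0.   -0.61]
```

{"method": "send_rows", "body": {
  "series": [0,0,-0.15,0,0,0,0,0,0,-0.25,0,0,0,0,0,0,-0.25,0,0,0,0]
}}

```text
clock: 27.53
tcp_pos: [0.5488, -0.2759, 0.0103]
orientation: [0.001, -0.007, 1.0, -0.0]
wrist_force: [0.4, -0.2, -1.1]
finger_gap: 0.0491
```

```bash
python3 - <<'E'
from h import *
weigh(3);st()
E
```

```text
F mean [-0.24  0.07 -1.64] std [0.61 0.21 0.42]
t 27.68 tcp [ 0.5481 -0.2757  0.0097] yaw -179.19 zax [ 0.  0. -1.] F [ 0.7  -0.7  -1.34] M [-0.03 -0.03  0.02] gap 0.0489 q [-0.6   0.5  -0.15  0.91  0.   -0.61]
```

{"method": "send_rows", "body": {
  "series": [-0.2,-0.1,0,0,0,0,0,-0.4,-0.1,0,0,0,0,0,-0.5,-0.1,0,0,0,0,0,-0.5,-0.1,0,0,0,0,0,-0.5,-0.1,0,0,0,0,0]
}}

```text
clock: 28.1
tcp_pos: [0.5531, -0.2766, 0.0098]
orientation: [-0.0, -0.007, 1.0, -0.0]
wrist_force: [1.4, 0.7, -1.4]
finger_gap: 0.049
```

{"method": "send_rows", "body": {
  "series": [-0.1,0,0,0,0,0,0,-0.15,0,0,0,0,0,0,-0.15,0,0,0,0,0,0,-0.15,0,0,0,0,0,0]
}}

```text
clock: 28.43
tcp_pos: [0.5545, -0.2766, 0.0099]
orientation: [0.0, -0.007, 1.0, -0.0]
wrist_force: [-0.4, -1.1, -1.1]
finger_gap: 0.049
```

```bash
python3 - <<'E'
from h import *
weigh(3);st()
E
```

```text
F mean [-0.23 -0.42 -1.53] std [0.14 0.54 0.6 ]
t 28.58 tcp [ 0.5544 -0.2766  0.0099] yaw -179.2 zax [-0. -0. -1.] F [-0.43 -0.04 -0.92] M [ 0.   -0.02  0.  ] gap 0.049 q [-0.59  0.51 -0.14  0.92 -0.   -0.61]
```

{"method": "send_rows", "body": {
  "series": [-0.1,0,0,0,0,0,0,-0.15,0,0,0,0,0,0,-0.15,0,0,0,0,0,0]
}}

```text
clock: 28.83
tcp_pos: [0.5562, -0.2767, 0.0099]
orientation: [0.0, -0.007, 1.0, -0.0]
wrist_force: [0.1, 0.5, -1.1]
finger_gap: 0.0489
```

{"method": "send_rows", "body": {
  "series": [-0.1,0,0,0,0,0,0,-0.1,0,0,0,0,0,0,-0.1,0,0,0,0,0,0]
}}

```text
clock: 29.08
tcp_pos: [0.557, -0.2766, 0.0099]
orientation: [-0.0, -0.007, 1.0, -0.0]
wrist_force: [-0.4, 0.5, -1.3]
finger_gap: 0.0489
```

{"method": "send_rows", "body": {
  "series": [-0.1,0,0,0,0,0,0,-0.1,0,0,0,0,0,0,-0.1,0,0,0,0,0,0]
}}

```text
clock: 29.33
tcp_pos: [0.558, -0.2766, 0.0099]
orientation: [0.0, -0.007, 1.0, -0.0]
wrist_force: [-0.1, -1.0, -0.6]
finger_gap: 0.0492
```

```bash
python3 - <<'E'
from h import *
weigh(3);st()
E
```

```text
F mean [ 0.04 -0.65 -0.61] std [0.24 0.26 0.54]
t 29.48 tcp [ 0.558  -0.2766  0.0099] yaw -179.2 zax [ 0. -0. -1.] F [-0.47 -0.83 -1.11] M [ 0.02 -0.04  0.03] gap 0.0488 q [-0.59  0.52 -0.13  0.93 -0.   -0.6 ]
```

{"method": "send_rows", "body": {
  "series": [-0.1,0,0,0,0,0,0,-0.1,0,0,0,0,0,0,-0.1,0,0,0,0,0,0]
}}

```text
clock: 29.73
tcp_pos: [0.559, -0.2766, 0.0099]
orientation: [0.0, -0.007, 1.0, -0.0]
wrist_force: [0.1, -0.6, -1.4]
finger_gap: 0.0488
```

{"method": "send_rows", "body": {
  "series": [-0.1,0,0,0,0,0,0,-0.1,0,0,0,0,0,0,-0.1,0,0,0,0,0,0]
}}

```text
clock: 29.98
tcp_pos: [0.5591, -0.2764, 0.0097]
orientation: [-0.001, -0.007, 1.0, 0.0]
wrist_force: [-3.8, 0.2, -0.4]
finger_gap: 0.0487
```

```bash
python3 - <<'E'
from h import *
weigh(3);st()
E
```

```text
F mean [-3.99  0.07 -0.79] std [0.17 0.08 0.31]
t 30.13 tcp [ 0.5591 -0.2764  0.0097] yaw -179.22 zax [-0.001  0.    -1.   ] F [-4.92 -0.29  0.09] M [-0.03  0.78 -0.11] gap 0.0491 q [-0.59  0.52 -0.12  0.93 -0.   -0.6 ]
```

Home again (−4 N). Release, then go for the last timber, high over the awl.

{"method": "send_rows", "body": {
  "series": [0.1,0,0,0,0,0,0.76,0.1,0,0,0,0,0,0.76,0.1,0,0,0,0,0,0.76,0.1,0,0,0,0,0,0.76,0.1,0,-3,0,0,0,0.76,0.1,0,-7,0,0,0,0.76,0.1,0,-11,0,0,0,0.76,0.1,0,-15,0,0,0,0.76,0.1,0,-19,0,0,0,0.76,0.1,0,-20,0,0,0,0.76]
}}

```text
clock: 30.97
tcp_pos: [0.5618, -0.2781, 0.218]
orientation: [0.005, -0.007, 1.0, -0.003]
wrist_force: [0.8, -0.5, 1.5]
finger_gap: 0.0649
```

{"method": "send_rows", "body": {
  "series": [-11,39.2,0,0,0,-0.7,1,-11,39.2,0,0,0,-0.7,1,-11,39.2,0,0,0,-0.7,1,-11,39.2,0,0,0,-0.7,1,-11,39.2,0,0,0,-0.7,1,-11,39.2,0,0,0,-0.7,1,-11,39.2,0,0,0,-0.7,1,-11,39.2,0,0,0,-0.7,1,-11,39.2,0,0,0,-0.7,1,-11,39.2,0,0,0,-0.7,1]
}}

```text
clock: 31.8
tcp_pos: [0.6641, 0.1206, 0.21]
orientation: [0.001, -0.014, 1.0, 0.0]
wrist_force: [-0.4, 0.2, 0.3]
finger_gap: 0.0855
```

```bash
python3 - <<'E'
from h import *
st(); timbers(("wrist",)); timbers(); rel(.6635,.117,-.0145,181.5)
E
```

```text
t 31.8 tcp [0.6641 0.1206 0.21  ] yaw -178.38 zax [ 0.001  0.001 -1.   ] F [-0.36  0.15  0.27] M [-0.05 -0.04  0.02] gap 0.0855 q [0.06 0.52 0.38 1.43 0.   0.03]
timber 0.89 1 [ 0.5195 -0.1999] 1.7 0.146
timber 0.87 1 [0.4746 0.4629] -6.5 0.016
timber 0.59 1 [0.6644 0.1243] 2.2 0.03
timber 0.95 2 [ 0.5541 -0.2821] 1.0 0.974
timber 0.8 2 [ 0.5515 -0.1945] 4.3 0.967
timber 0.78 2 [0.4716 0.4408] -5.7 1.257
timber 0.75 2 [0.6637 0.1162] 2.4 0.654
timber 0.43 1 [ 0.6539 -0.3072] -80.6 1.157
shift cm [-1.000e-02  9.000e-02  2.243e+01] turn [-0.02 -0.   -0.03]
```

{"method": "send_rows", "body": {
  "series": [0,0.3,4,0,0,0,1,0,0.3,8,0,0,0,1,0,0.3,12,0,0,0,1,0,0.3,16,0,0,0,1,0,0.3,19,0,0,0,1,0,0.3,21,0,0,0,1,0,0.3,22.4,0,0,0,1,0,0.3,22.4,0,0,0,1,0,0.3,22.4,0,0,0,1,0,0.3,22.4,0,0,0,1],
  "newtons": 50
}}

```text
clock: 32.93
tcp_pos: [0.6645, 0.1189, -0.0126]
orientation: [0.001, -0.012, 1.0, -0.0]
wrist_force: [0.1, -0.1, 0.5]
finger_gap: 0.0852
```

{"method": "send_rows", "body": {
  "series": [0,0,0,0,0,0,0,0,0,0,0,0,0,0,0,0,0,0,0,0,0,0,0,0,0,0,0,0,0,0,0,0,0,0,0]
}}

```text
clock: 33.35
tcp_pos: [0.6647, 0.1194, -0.0123]
orientation: [0.002, -0.013, 1.0, -0.001]
wrist_force: [-1.0, -2.2, 5.6]
finger_gap: 0.0491
```

{"method": "send_rows", "body": {
  "series": [0,0,-2,0,0,0,0,0,0,-6,0,0,0,0,0,0,-10,0,0,0,0,0,0,-12,0,0,0,0,0,0,-12,0,0,0,0,0,0,-12,0,0,0,0,0,0,-12,0,0,0,0,0,0,-12,0,0,0,0]
}}

```text
clock: 34.02
tcp_pos: [0.6613, 0.1199, 0.1028]
orientation: [-0.003, -0.013, 1.0, -0.0]
wrist_force: [-0.2, -0.0, -4.1]
finger_gap: 0.0492
```

```bash
python3 - <<'E'
from h import *
weigh(4);st(); rel(.4684,.349,.105,173.7)
E
```

```text
F mean [-0.11 -0.1  -4.84] std [0.41 0.08 0.69]
t 34.22 tcp [0.6624 0.1199 0.104 ] yaw -178.49 zax [-0.003 -0.    -1.   ] F [ 0.12  0.36 -3.98] M [-0.04 -0.07  0.01] gap 0.0485 q [ 0.06  0.55  0.16  1.19 -0.    0.03]
shift cm [18.79 23.41 -0.04] turn [-0.02 -0.17  7.81]
```

Heavy (4.8 N): into the rack's right slot.

{"method": "send_rows", "body": {
  "series": [2,2.5,0,0,0,2,0,4.5,5.5,0,0,0,4,0,7,8.7,0,0,0,6,0,9.5,12,0,0,0,7.8,0,12,15,0,0,0,7.8,0,14.5,18.2,0,0,0,7.8,0,16.7,21,0,0,0,7.8,0,18.6,23.5,0,0,0,7.8,0,18.6,23.5,0,0,0,7.8,0,18.6,23.5,0,0,0,7.8,0]
}}

```text
clock: 35.05
tcp_pos: [0.4697, 0.3513, 0.1056]
orientation: [-0.0, 0.053, 0.999, -0.0]
wrist_force: [0.3, 0.4, -3.6]
finger_gap: 0.0485
```

```bash
python3 - <<'E'
from h import *
st(); rel(.470,.351,.0165,173.7)
E
```

```text
t 35.05 tcp [0.4697 0.3513 0.1056] yaw 173.92 zax [-0.    -0.001 -1.   ] F [ 0.3   0.36 -3.63] M [-0.02 -0.06 -0.02] gap 0.0485 q [ 0.51  0.38 -0.1   1.1  -0.    0.61]
shift cm [-0.04 -0.02  8.91] turn [-0.03 -0.02  0.22]
```

{"method": "send_rows", "body": {
  "series": [0,0,3,0,0,0,0,0,0,6,0,0,0,0,0,0,7.8,0,0,0,0,0,0,8.5,0,0,0,0,0,0,8.9,0,0,0,0,0,0,8.9,0,0,0,0,0,0,8.9,0,0,0,0.7,0,0,8.9,0,0,0,0.7,0,0,8.9,0,0,0,0.7,0,0,8.9,0,0,0,0.7]
}}

```text
clock: 35.88
tcp_pos: [0.4726, 0.3506, 0.0183]
orientation: [0.001, 0.055, 0.998, 0.001]
wrist_force: [0.6, -0.2, -1.1]
finger_gap: 0.0599
```

{"method": "send_rows", "body": {
  "series": [0,0,-3,0,0,0,0.7,0,0,-7,0,0,0,0.7,0,0,-11,0,0,0,0.7,0,0,-15,0,0,0,0.7,0,0,-19,0,0,0,0.7,0,0,-22,0,0,0,0.7,0,0,-22,0,0,0,0.7]
}}

```text
clock: 36.47
tcp_pos: [0.4744, 0.3518, 0.2454]
orientation: [0.006, 0.055, 0.998, 0.004]
wrist_force: [0.8, -0.8, -0.8]
finger_gap: 0.06
```

```bash
python3 - <<'E'
from h import *
st(); rel(.62,-.03,.235,180)
V=[]
for c in("top","scene"):
    im=read_camera(c); cv2.imwrite(f"pics/{c}9.png",im); V.append((camera_info(c),im))
    for l in("awl","tool_block"):
        for d in silhouettes(c,l)[:3]:
            ax=np.argwhere(d["pixels"]); print(c,l,round(d["p"],2),d["box"])
T,S=V[0][0],V[1][0]
a=cv2.resize(V[0][1][130:180,285:335],(400,400),interpolation=cv2.INTER_CUBIC)
b=cv2.resize(V[1][1][210:285,270:345],(400,400),interpolation=cv2.INTER_CUBIC)
for (p,col) in (((.705,-.029,.173+.010),(0,255,0)),((.705,-.029,.07),(0,0,255))):
    for im,ci,o,k in((a,T,(285,130),8),(b,S,(270,210),400/75)):
        q=(proj(ci,p)[0]-o+.5)*k; cv2.drawMarker(im,(int(q[0]),int(q[1])),col,0,14,1)
cv2.imwrite("pics/awl.png",np.hstack([a,b]))
E
```

```text
t 36.47 tcp [0.4744 0.3518 0.2454] yaw 173.71 zax [ 0.012  0.006 -1.   ] F [ 0.82 -0.83 -0.79] M [ 0.08 -0.04 -0.  ] gap 0.06 q [ 0.5   0.33  0.17  1.41 -0.    0.61]
shift cm [-18.64 -36.37   0.97] turn [ 0.41  0.66 -6.28]
top awl 0.69 [437.4, 184.7, 14.6, 55.0]
top tool_block 0.82 [265.3, 204.2, 20.6, 21.2]
top tool_block 0.78 [298.5, 148.1, 23.2, 19.9]
top tool_block 0.56 [252.3, 241.8, 26.1, 27.5]
scene awl 0.85 [295.0, 217.4, 14.3, 34.2]
scene awl 0.74 [261.9, 168.5, 44.0, 46.0]
scene tool_block 0.82 [285.0, 238.0, 34.8, 37.6]
scene tool_block 0.82 [365.3, 211.3, 29.1, 30.3]
scene tool_block 0.61 [388.8, 177.7, 39.9, 38.7]
```

View pics/awl.png

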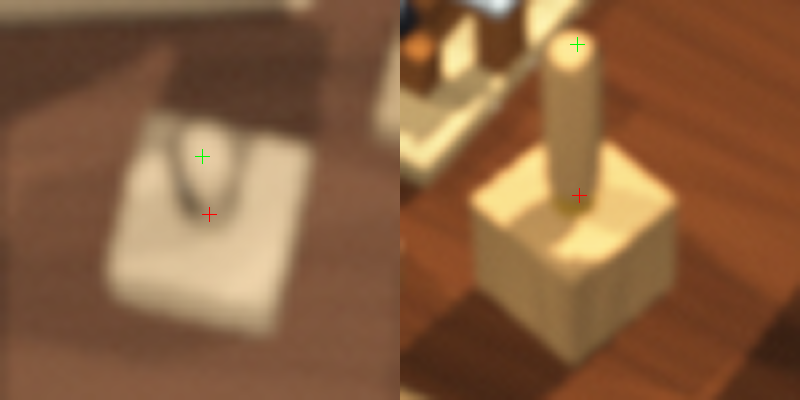

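Awl ≈ (0.705, −0.032), and the markers agree within about 3 mm in both views. The block is the large pale one.

{"method": "send_rows", "body": {
  "series": [-27.2,-35.6,1,0,0,-6.3,1,-27.2,-35.6,1,0,0,-6.3,1,-27.2,-35.6,1,0,0,-6.3,1,-27.2,-35.6,1,0,0,-6.3,1,-27.2,-35.6,1,0,0,-6.3,1,-27.2,-35.6,1,0,0,-6.3,1,-27.2,-35.6,1,0,0,-6.3,1,-27.2,-35.6,1,0,0,-6.3,1,-27.2,-35.6,1,0,0,-6.3,1,-27.2,-35.6,1,0,0,-6.3,1],
  "newtons": 60
}}

```text
clock: 37.6
tcp_pos: [0.6864, -0.0086, 0.2257]
orientation: [-0.001, 0.0, 1.0, 0.0]
wrist_force: [1.1, 0.6, -0.7]
finger_gap: 0.0855
```

```bash
python3 - <<'E'
from h import *
st(); rel(.705,-.032,.092,180)
w=read_camera("wrist"); ci=camera_info("wrist")
for z,c in((.183,(0,255,0)),(.07,(0,0,255))):
    q=proj(ci,[.705,-.032,z])[0]; print(q); cv2.drawMarker(w,tuple(map(int,q)),c,0,16,1)
cv2.imwrite("pics/w10.png",w)
for l in("awl","tool_block"):
    for d in silhouettes("wrist",l)[:2]: print(l,d["p"],d["box"])
E
```

```text
t 37.6 tcp [ 0.6864 -0.0086  0.2257] yaw 179.99 zax [-0.003  0.    -1.   ] F [ 1.12  0.63 -0.66] M [ 0.05 -0.03  0.01] gap 0.0855 q [-0.13  0.55  0.47  1.49  0.   -0.13]
shift cm [-1.9  -2.34 13.37] turn [ 0.02 -0.16 -0.01]
[291.9014505  228.92830101]
[300.31107806 186.77553709]
awl 0.61 [270.6, 179.1, 41.8, 69.8]
tool_block 0.92 [258.3, 140.8, 81.2, 83.2]
tool_block 0.7 [376.4, 2.4, 68.2, 16.9]
```

View pics/w10.png

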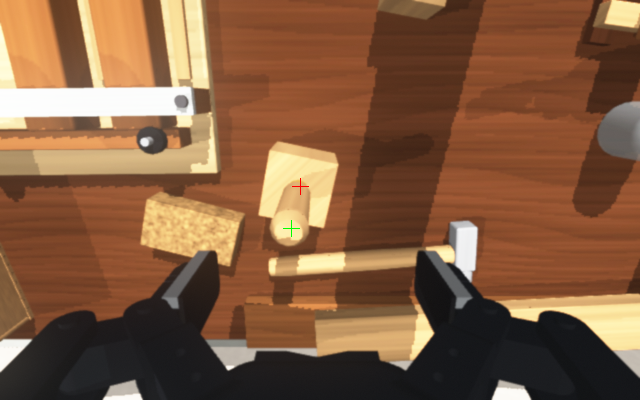

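```bash
python3 - <<'E'
from h import *
ci=camera_info("wrist")
print("base far-left corner",ray(ci,[218,173],.018).round(4),"edge pt",ray(ci,[213,20],.018).round(4))
print("straightedge near/far at left end",ray(ci,[[190,87],[193,116]],.075).round(4),"near/far col 20",ray(ci,[[20,89],[20,117]],.075).round(4))
E
```

```text
base far-left corner [[ 0.6984 -0.1236  0.018 ]] edge pt [[ 0.537  -0.1149  0.018 ]]
straightedge near/far at left end [[ 0.6046 -0.1251  0.075 ]
 [ 0.6307 -0.1251  0.075 ]] near/far col 20 [[ 0.6058 -0.2827  0.075 ]
 [ 0.631  -0.289   0.075 ]]
```

{"method": "send_rows", "body": {
  "series": [-1.9,-2.3,2,0,0,0,1,-1.9,-2.3,4,0,0,0,1,-1.9,-2.3,6,0,0,0,1,-1.9,-2.3,8,0,0,0,1,-1.9,-2.3,9.5,0,0,0,1,-1.9,-2.3,11,0,0,0,1,-1.9,-2.3,12,0,0,0,1,-1.9,-2.3,12.7,0,0,0,1,-1.9,-2.3,13.3,0,0,0,1,-1.9,-2.3,13.3,0,0,0,1]
}}

```text
clock: 38.58
tcp_pos: [0.7046, -0.0291, 0.0934]
orientation: [-0.001, -0.0, 1.0, 0.0]
wrist_force: [0.7, 0.1, -0.2]
finger_gap: 0.0853
```

```bash
python3 - <<'E'
from h import *
weigh(2);st()
E
```

```text
F mean [ 0.45 -0.14  0.26] std [0.3  0.24 0.46]
t 38.68 tcp [ 0.7056 -0.0295  0.0951] yaw -179.98 zax [ 0.001 -0.    -1.   ] F [ 0.02 -0.24  0.47] M [-0.05  0.01  0.  ] gap 0.0856 q [-0.16  0.61  0.26  1.22 -0.   -0.16]
```

{"method": "send_rows", "body": {
  "series": [0,-0.25,0.1,0,0,0,1,0,-0.25,0.1,0,0,0,0,0,-0.25,0.1,0,0,0,0,0,-0.25,0.1,0,0,0,0,0,-0.25,0.1,0,0,0,0,0,-0.25,0.1,0,0,0,0,0,-0.25,0.1,0,0,0,0,0,-0.25,0.1,0,0,0,0]
}}

```text
clock: 39.35
tcp_pos: [0.7052, -0.0322, 0.0934]
orientation: [-0.0, -0.0, 1.0, -0.0]
wrist_force: [-0.3, 0.1, -1.3]
finger_gap: 0.0266
```

```bash
python3 - <<'E'
from h import *
weigh(3);st()
E
```

```text
F mean [-0.42  0.19 -0.88] std [0.08 0.18 0.32]
t 39.5 tcp [ 0.7052 -0.0322  0.0934] yaw -179.99 zax [-0. -0. -1.] F [-0.1  -0.04 -0.34] M [0.01 0.01 0.04] gap 0.0266 q [-0.16  0.61  0.26  1.21 -0.   -0.16]
```

Awl gripped. Lift and carry it to above the left start of the line.

{"method": "send_rows", "body": {
  "series": [0,0,-2,0,0,0,0,0,0,-5,0,0,0,0,0,0,-8,0,0,0,0,0,0,-11,0,0,0,0,0,0,-12,0,0,0,0,3.5,-4.7,-12,0,0,0,0,7,-9.4,-12,0,0,0,0,10.7,-14.1,-12,0,0,0,0,10.7,-14.1,-12,0,0,0,0,10.7,-14.1,-12,0,0,0,0]
}}

```text
clock: 40.33
tcp_pos: [0.595, -0.1774, 0.214]
orientation: [-0.001, 0.002, 1.0, -0.001]
wrist_force: [0.6, 0.9, -1.9]
finger_gap: 0.0267
```

```bash
python3 - <<'E'
from h import *
weigh(2);st()
w=read_camera("wrist"); ci=camera_info("wrist"); D=silhouettes("wrist","timber_a")
for d in D:
    b=d["box"]; u=b[0]+b[2]/2; print(round(d["p"],2),np.round(b),"near end",ray(ci,[[u,b[1]+1]],.062).round(4),"sides",ray(ci,[[b[0],b[1]+8],[b[0]+b[2],b[1]+8]],.062)[:,1].round(4))
tcp=get_state()["tcp_pos"]; tip=tcp-[0,0,.0834]
S=camera_info("scene"); s=read_camera("scene"); p=proj(S,tip)[0]; o=(p-[50,40]).astype(int)
c=cv2.resize(s[o[1]:o[1]+75,o[0]:o[0]+75],(560,560),interpolation=cv2.INTER_CUBIC); q=((p-o+.5)*560/75).astype(int); cv2.drawMarker(c,tuple(map(int,q)),(0,255,0),0,12,1)
cv2.imwrite("pics/tip.png",c); cv2.imwrite("pics/w11.png",w)
E
```

```text
F mean [ 0.15  0.95 -1.55] std [0.44 0.08 0.35]
t 40.43 tcp [ 0.597  -0.1755  0.2141] yaw 179.76 zax [ 0. -0. -1.] F [0.39 0.44 0.29] M [ 0.05 -0.06 -0.01] gap 0.027 q [-0.41  0.41  0.21  1.38 -0.   -0.41]
0.81 [175.  30.  75. 188.] near end [[ 0.4697 -0.265   0.062 ]] sides [-0.2992 -0.2318]
0.65 [268.  25.  57. 194.] near end [[ 0.4657 -0.1899  0.062 ]] sides [-0.2154 -0.1645]
```

View pics/tip.png

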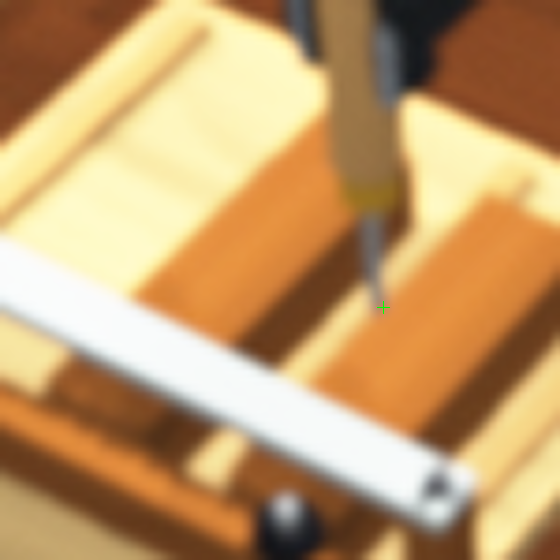

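Tip lies on its predicted mark. Timbers still home, with near ends at x 0.466 and 0.470. Descending to just above the wood.

{"method": "send_rows", "body": {
  "series": [0,0,2,0,0,0,0,0,0,4,0,0,0,0,0,0,5.5,0,0,0,0,0,0,6.2,0,0,0,0,0,0,6.2,0,0,0,0,0,0,6.2,0,0,0,0,0,0,6.2,0,0,0,0]
}}

```text
clock: 41.17
tcp_pos: [0.5994, -0.173, 0.1527]
orientation: [0.001, -0.001, 1.0, -0.0]
wrist_force: [0.5, -0.4, -0.4]
finger_gap: 0.0267
```

```bash
python3 - <<'E'
from h import *
weigh(4);st()
E
```

```text
F mean [ 0.32  0.1  -0.28] std [0.47 0.38 0.14]
t 41.37 tcp [ 0.599  -0.1735  0.1526] yaw -179.99 zax [ 0.002 -0.001 -1.   ] F [ 0.22  0.15 -0.49] M [ 0.03 -0.02  0.02] gap 0.027 q [-0.41  0.42  0.09  1.24 -0.   -0.41]
```

{"method": "send_rows", "body": {
  "series": [0.1,0,0.2,0,0,0,0,0.1,0,0.4,0,0,0,0,0.1,0,0.6,0,0,0,0,0.1,0,0.6,0,0,0,0,0.1,0,0.6,0,0,0,0]
}}

```text
clock: 41.78
tcp_pos: [0.5972, -0.1732, 0.1454]
orientation: [-0.0, 0.0, 1.0, 0.0]
wrist_force: [0.3, -0.6, -0.5]
finger_gap: 0.0269
```

{"method": "send_rows", "body": {
  "series": [0,0,0.1,0,0,0,0,0,0,0.1,0,0,0,0,0,0,0.1,0,0,0,0]
}}

```text
clock: 42.03
tcp_pos: [0.5975, -0.1733, 0.1449]
orientation: [0.0, -0.0, 1.0, -0.0]
wrist_force: [-0.5, -0.2, 1.1]
finger_gap: 0.027
```

```bash
python3 - <<'E'
from h import *
weigh(4);st()
E
```

```text
F mean [-0.32 -0.5   1.14] std [0.34 0.36 0.71]
t 42.23 tcp [ 0.5975 -0.1733  0.1448] yaw -180.0 zax [ 0. -0. -1.] F [-0.48 -0.8   1.19] M [ 0.03  0.06 -0.01] gap 0.0268 q [-0.41  0.42  0.07  1.22 -0.   -0.41]
```

Light contact (~2 N). Draw across the left timber, then lift.

{"method": "send_rows", "body": {
  "series": [0,-0.3,0.04,0,0,0,0,0,-0.7,0.04,0,0,0,0,0,-1.1,0.04,0,0,0,0,0,-1.5,0.04,0,0,0,0,0,-1.9,0.04,0,0,0,0]
}}

```text
clock: 42.65
tcp_pos: [0.5976, -0.1918, 0.1446]
orientation: [0.0, -0.0, 1.0, 0.001]
wrist_force: [-0.5, 6.8, 6.9]
finger_gap: 0.0268
```

{"method": "send_rows", "body": {
  "series": [0,-0.4,0,0,0,0,0,0,-0.8,0,0,0,0,0,0,-1.2,0,0,0,0,0,0,-1.6,0,0,0,0,0,0,-1.9,0,0,0,0,0,0,-1.9,0,0,0,0,0]
}}

```text
clock: 43.15
tcp_pos: [0.5981, -0.2098, 0.146]
orientation: [0.001, -0.0, 1.0, 0.002]
wrist_force: [-0.2, 6.4, 10.5]
finger_gap: 0.0263
```

```bash
python3 - <<'E'
from h import *
weigh(2);st()
w=read_camera("wrist"); ci=camera_info("wrist")
for d in silhouettes("wrist","timber_a"):
    b=d["box"]; u=b[0]+b[2]/2; print(round(d["p"],2),np.round(b),"near end",ray(ci,[[u,b[1]+1]],.062).round(4),"sides",ray(ci,[[b[0],b[1]+8],[b[0]+b[2],b[1]+8]],.062)[:,1].round(4))
cv2.imwrite("pics/w12.png",w)
E
```

```text
F mean [ 0.06  6.23 10.29] std [0.23 0.22 0.17]
t 43.25 tcp [ 0.5982 -0.2106  0.1459] yaw -179.97 zax [ 0.003  0.001 -1.   ] F [0.3  6.53 9.68] M [ 1.94  0.03 -0.03] gap 0.0266 q [-0.47  0.45  0.11  1.23  0.   -0.47]
0.93 [294.   3.  75. 237.] near end [[ 0.4649 -0.1991  0.062 ]] sides [-0.225 -0.173]
0.57 [186.   8.  86. 236.] near end [[ 0.4681 -0.2697  0.062 ]] sides [-0.2998 -0.2402]
```

{"method": "send_rows", "body": {
  "series": [0,0,-0.4,0,0,0,0,0,0,-1,0,0,0,0,-0.05,-1.5,-1,0,0,0,0,-0.05,-3,-1,0,0,0,0,-0.05,-4.8,-1,0,0,0,0,-0.05,-4.8,-1,0,0,0,0,-0.05,-4.8,-0.6,0,0,0,0,-0.05,-4.8,-0.3,0,0,0,0,-0.05,-4.8,-0.2,0,0,0,0,-0.05,-4.8,-0.2,0,0,0,0]
}}

```text
clock: 44.18
tcp_pos: [0.5974, -0.2589, 0.1454]
orientation: [-0.001, -0.0, 1.0, 0.0]
wrist_force: [-0.2, -0.1, -0.6]
finger_gap: 0.0264
```

```bash
python3 - <<'E'
from h import *
weigh(3);st()
E
```

```text
F mean [-0.32  0.37 -0.22] std [0.3 0.4 0.6]
t 44.33 tcp [ 0.5979 -0.2588  0.1462] yaw -179.96 zax [-0.  0. -1.] F [-0.66 -0.64 -0.36] M [-0.04  0.03  0.02] gap 0.0269 q [-0.53  0.48  0.17  1.25 -0.   -0.53]
```

{"method": "send_rows", "body": {
  "series": [0,0,0.1,0,0,0,0,0,0,0.1,0,0,0,0,0,0,0.1,0,0,0,0]
}}

```text
clock: 44.58
tcp_pos: [0.5979, -0.259, 0.1453]
orientation: [0.0, -0.0, 1.0, -0.0]
wrist_force: [-0.0, -0.3, -1.1]
finger_gap: 0.0266
```

```bash
python3 - <<'E'
from h import *
weigh(3);st()
E
```

```text
F mean [-0.27 -0.33 -1.14] std [0.26 0.23 0.01]
t 44.73 tcp [ 0.5979 -0.2592  0.1453] yaw -179.99 zax [ 0. -0. -1.] F [ 0.26  0.49 -1.27] M [-0.02 -0.    0.05] gap 0.0267 q [-0.53  0.48  0.16  1.25 -0.   -0.53]
```

{"method": "send_rows", "body": {
  "series": [0,0,0.05,0,0,0,0,0,0,0.08,0,0,0,0,0,0,0.08,0,0,0,0]
}}

```text
clock: 44.98
tcp_pos: [0.598, -0.2593, 0.1448]
orientation: [0.0, -0.0, 1.0, -0.0]
wrist_force: [-0.2, -0.1, 1.4]
finger_gap: 0.0264
```

```bash
python3 - <<'E'
from h import *
weigh(3);st()
E
```

```text
F mean [-0.23  0.14  1.98] std [0.35 0.27 0.38]
t 45.13 tcp [ 0.598  -0.2593  0.1448] yaw -180.0 zax [ 0.001 -0.    -1.   ] F [-0.44  0.29  1.67] M [0.21 0.04 0.  ] gap 0.0268 q [-0.53  0.48  0.16  1.25  0.   -0.53]
```

{"method": "send_rows", "body": {
  "series": [0,-0.3,0,0,0,0,0,0,-0.7,0,0,0,0,0,0,-1.1,0,0,0,0,0,0,-1.5,0,0,0,0,0,0,-1.8,0,0,0,0,0]
}}

```text
clock: 45.55
tcp_pos: [0.5981, -0.2768, 0.1448]
orientation: [0.0, -0.0, 1.0, 0.001]
wrist_force: [-0.1, 5.9, 7.1]
finger_gap: 0.027
```

{"method": "send_rows", "body": {
  "series": [0,-0.4,0,0,0,0,0,0,-0.8,0,0,0,0,0,0,-1.2,0,0,0,0,0,0,-1.6,0,0,0,0,0,0,-1.9,0,0,0,0,0,0,-1.9,0,0,0,0,0]
}}

```text
clock: 46.05
tcp_pos: [0.5984, -0.2957, 0.1455]
orientation: [0.001, -0.0, 1.0, 0.001]
wrist_force: [-0.7, 3.9, 7.3]
finger_gap: 0.0267
```

```bash
python3 - <<'E'
from h import *
weigh(2);st()
E
```

```text
F mean [-0.15  3.89  7.18] std [0.56 0.01 0.16]
t 46.15 tcp [ 0.5984 -0.2965  0.1455] yaw -179.99 zax [ 0.002 -0.    -1.   ] F [0.21 3.34 6.92] M [ 1.19  0.02 -0.01] gap 0.0267 q [-0.58  0.51  0.21  1.27  0.   -0.58]
```

{"method": "send_rows", "body": {
  "series": [0,0,-1,0,0,0,0,0,0,-3,0,0,0,0,0,0,-5.5,0,0,0,0,0,0,-7,0,0,0,0,0,0,-7,0,0,0,0,0,0,-7,0,0,0,0]
}}

```text
clock: 46.65
tcp_pos: [0.5982, -0.2976, 0.215]
orientation: [0.001, 0.0, 1.0, -0.001]
wrist_force: [-0.1, -0.1, -1.4]
finger_gap: 0.0268
```

```bash
python3 - <<'E'
from h import *
st(); rel(.7052,-.0322,.2135,180)
w=read_camera("wrist"); ci=camera_info("wrist")
for d in silhouettes("wrist","timber_a"):
    m=cv2.minAreaRect(np.argwhere(d["pixels"])[:,::-1].astype(np.float32)); print(m)
    b=d["box"]; u=b[0]+b[2]/2; print(round(d["p"],2),np.round(b),"near end",ray(ci,[[u,b[1]+1]],.062).round(4),"sides",ray(ci,[[b[0],b[1]+8],[b[0]+b[2],b[1]+8]],.062)[:,1].round(4))
cv2.imwrite("pics/w13.png",w)
E
```

```text
t 46.65 tcp [ 0.5982 -0.2976  0.215 ] yaw 179.96 zax [ 0.001 -0.002 -1.   ] F [-0.12 -0.07 -1.43] M [ 0.03 -0.02 -0.02] gap 0.0268 q [-0.58  0.5   0.36  1.43 -0.   -0.58]
shift cm [-10.68  26.55   0.1 ] turn [-0.13  0.07 -0.04]
((337.27618408203125, 121.49665832519531), (55.247581481933594, 188.93418884277344), 0.8550974130630493)
0.82 [310.  27.  58. 190.] near end [[ 0.4669 -0.2759  0.062 ]] sides [-0.3018 -0.2498]
((416.2105407714844, 120.06407928466797), (63.579917907714844, 193.88108825683594), 6.441600799560547)
0.55 [383.  23.  74. 192.] near end [[ 0.4634 -0.2039  0.062 ]] sides [-0.2363 -0.1706]
```

{"method": "send_rows", "body": {
  "series": [-1.5,3.8,0,0,0,0,0,-3,7.4,0,0,0,0,0,-4.5,11,0,0,0,0,0,-6,14.8,0,0,0,0,0,-7.5,18.5,0,0,0,0,0,-9,22.2,0,0,0,0,0,-10.2,25,0,0,0,0,0,-10.6,26.3,0,0,0,0,0,-10.6,26.3,0,0,0,0,0,-10.6,26.3,0,0,0,0,0]
}}

```text
clock: 47.58
tcp_pos: [0.7033, -0.0328, 0.2126]
orientation: [-0.001, -0.001, 1.0, -0.0]
wrist_force: [-0.3, 0.2, -0.8]
finger_gap: 0.0269
```

```bash
python3 - <<'E'
from h import *
weigh(2);st(); rel(.7052,-.0322,.0934,180)
tip=get_state()["tcp_pos"]-[0,0,.0834]; out=[]
for c in("scene","top"):
    im=read_camera(c); ci=camera_info(c)
    p=proj(ci,tip)[0]; h=proj(ci,[.7052,-.0322,.07])[0]; print(c,p,h)
    o=(h-[25,32]).astype(int); k=8; b=cv2.resize(im[o[1]:o[1]+50,o[0]:o[0]+50],(400,400),interpolation=cv2.INTER_CUBIC)
    for q,col in((p,(0,255,0)),(h,(0,0,255))): cv2.drawMarker(b,tuple(int(v) for v in (q-o+.5)*k),col,0,12,1)
    out.append(b)
cv2.imwrite("pics/hole.png",np.hstack(out))
E
```

```text
F mean [-0.41 -0.09 -0.8 ] std [0.06 0.3  0.04]
t 47.68 tcp [ 0.7032 -0.0346  0.2135] yaw 179.93 zax [-0.002 -0.001 -1.   ] F [-0.32 -0.18 -1.34] M [0.06 0.04 0.03] gap 0.0265 q [-0.16  0.59  0.5   1.49 -0.   -0.16]
shift cm [-0.22  0.25 12.01] turn [-0.03 -0.1  -0.07]
scene [301.45502159 230.07273738] [302.0831591  245.59488737]
top [311.9577424  153.17748039] [311.62067096 156.22542042]
```

View pics/hole.png

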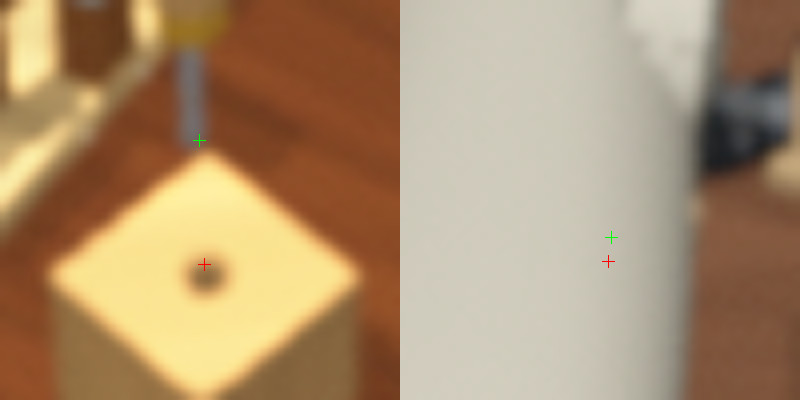

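Hole and tip are both about 1.3 px below their predicted marks (shared camera bias), and the tip looks about 1 px left of its mark. I'll settle closer and measure it numerically.

{"method": "send_rows", "body": {
  "series": [-0.2,0.2,2,0,0,0,0,-0.2,0.2,4,0,0,0,0,-0.2,0.2,4.6,0,0,0,0,-0.2,0.2,4.6,0,0,0,0,-0.2,0.2,4.6,0,0,0,0,-0.2,0.2,4.6,0,0,0,0]
}}

```text
clock: 48.28
tcp_pos: [0.7064, -0.032, 0.1699]
orientation: [0.001, 0.0, 1.0, -0.0]
wrist_force: [0.5, 1.1, -0.5]
finger_gap: 0.027
```

```bash
python3 - <<'E'
from h import *
st(); im=read_camera("scene"); st()
ci=camera_info("scene"); tcp=get_state()["tcp_pos"]
for z in(.0834,.05,.02): print("axis at -",z,proj(ci,tcp-[0,0,z])[0].round(2))
print("hole pred",proj(ci,[.7052,-.0322,.07])[0].round(2))
hsv=cv2.cvtColor(im,cv2.COLOR_BGR2HSV)
print("Sat rows"); 
for r in range(222,250): print(r,hsv[r,294:310,1].tolist(),hsv[r,294:310,2].tolist())
E
```

```text
t 48.28 tcp [ 0.7064 -0.032   0.1699] yaw 179.95 zax [ 0.002 -0.    -1.   ] F [ 0.46  1.05 -0.52] M [ 0.02  0.05 -0.02] gap 0.027 q [-0.16  0.59  0.4   1.38 -0.   -0.16]
t 48.33 tcp [ 0.7066 -0.0318  0.17  ] yaw 179.97 zax [ 0.002 -0.001 -1.   ] F [ 0.73  0.12 -1.46] M [ 0.    0.   -0.04] gap 0.027 q [-0.16  0.59  0.4   1.38 -0.   -0.16]
axis at - 0.0834 [301.83 242.08]
axis at - 0.05 [301.67 233.95]
axis at - 0.02 [301.52 226.37]
hole pred [302.08 245.59]
Sat rows
222 [112, 120, 130, 136, 137, 135, 138, 138, 138, 138, 137, 144, 156, 172, 184, 183] [155, 157, 157, 156, 155, 153, 153, 153, 150, 148, 147, 152, 152, 148, 143, 142]
223 [137, 137, 137, 137, 138, 136, 138, 139, 136, 136, 136, 143, 154, 173, 185, 187] [143, 147, 155, 156, 153, 154, 150, 150, 150, 146, 146, 150, 149, 143, 139, 139]
224 [159, 152, 141, 137, 136, 137, 137, 137, 140, 137, 139, 143, 157, 175, 185, 184] [133, 143, 152, 156, 156, 153, 149, 149, 148, 145, 145, 146, 141, 134, 131, 133]
225 [173, 160, 147, 141, 139, 136, 136, 136, 138, 138, 143, 151, 163, 178, 183, 185] [130, 139, 149, 154, 154, 152, 152, 150, 148, 1
[... 3274 characters left out ...]
, 213, 229, 242, 249, 250, 251, 250]
246 [107, 108, 108, 109, 111, 121, 134, 136, 138, 139, 138, 131, 118, 111, 108, 108] [250, 250, 250, 250, 249, 243, 224, 189, 170, 172, 198, 232, 246, 250, 250, 250]
247 [108, 108, 108, 108, 112, 122, 136, 139, 138, 139, 141, 135, 120, 113, 112, 111] [250, 250, 250, 250, 249, 242, 213, 165, 146, 150, 176, 224, 243, 248, 249, 250]
248 [107, 109, 108, 109, 108, 118, 135, 139, 138, 141, 138, 132, 120, 117, 116, 115] [251, 251, 250, 251, 250, 246, 224, 176, 155, 161, 190, 228, 242, 246, 246, 247]
249 [109, 110, 111, 108, 109, 113, 125, 136, 138, 137, 133, 122, 116, 116, 116, 118] [251, 250, 249, 250, 251, 249, 240, 218, 203, 210, 230, 242, 247, 247, 246, 245]
```

{"method": "send_rows", "body": {
  "series": [0.05,0.2,0,0,0,0,0,0.05,0.35,0,0,0,0,0,0.05,0.35,0,0,0,0,0,0.05,0.35,0,0,0,0,0,0.05,0.35,0,0,0,0,0]
}}

```text
clock: 48.75
tcp_pos: [0.7054, -0.0276, 0.1686]
orientation: [0.0, -0.0, 1.0, -0.0]
wrist_force: [-0.3, -0.8, -0.2]
finger_gap: 0.0266
```

```bash
cat >> h.py <<'E'
def spike(r0,r1):
    im=np.mean([read_camera("scene").astype(float) for _ in range(2)],0); v=im.max(2)
    for r in range(r0,r1):
        d=250-v[r,296:310]; d[d<8]=0; print(r,"sum",round(d.sum()),"centre",round(296+(d*np.arange(14)).sum()/max(d.sum(),1),2))
E
python3 - <<'E'
from h import *
spike(237,251); st()
E
```

```text
237 sum 111 centre 303.36
238 sum 100 centre 302.51
239 sum 126 centre 302.52
240 sum 138 centre 302.51
241 sum 148 centre 302.53
242 sum 157 centre 302.54
243 sum 148 centre 302.51
244 sum 133 centre 302.51
245 sum 194 centre 302.46
246 sum 327 centre 302.41
247 sum 430 centre 302.29
248 sum 356 centre 302.35
249 sum 149 centre 302.15
250 sum 9 centre 302.0
t 48.85 tcp [ 0.7054 -0.0277  0.1684] yaw -179.99 zax [ 0. -0. -1.] F [ 0.59 -0.37 -0.23] M [ 0.04  0.06 -0.01] gap 0.0268 q [-0.15  0.59  0.4   1.38 -0.   -0.15]
```

{"method": "send_rows", "body": {
  "series": [0,0,0.4,0,0,0,0,0,0,0.8,0,0,0,0,0,0,1.2,0,0,0,0,0,0,1.4,0,0,0,0,0,0,1.6,0,0,0,0,0,0,1.8,0,0,0,0,0,0,2,0,0,0,0,0,0,2,0,0,0,0]
}}

```text
clock: 49.52
tcp_pos: [0.7052, -0.0277, 0.1479]
orientation: [-0.0, -0.0, 1.0, -0.0]
wrist_force: [-0.6, 0.1, -1.3]
finger_gap: 0.0268
```

```bash
python3 - <<'E'
from h import *
weigh(3);st()
E
```

```text
F mean [-0.34 -0.07 -1.16] std [0.33 0.15 0.1 ]
t 49.67 tcp [ 0.7054 -0.0278  0.1485] yaw -180.0 zax [ 0. -0. -1.] F [0.2  0.38 0.05] M [-0.01 -0.04 -0.04] gap 0.0269 q [-0.15  0.59  0.36  1.33 -0.   -0.15]
```

{"method": "send_rows", "body": {
  "series": [0,0,0.4,0,0,0,0,0,0,0.8,0,0,0,0,0,0,1.2,0,0,0,0,0,0,1.6,0,0,0,0,0,0,2,0,0,0,0,0,0,2,0,0,0,0]
}}

```text
clock: 50.17
tcp_pos: [0.7047, -0.0277, 0.127]
orientation: [-0.001, -0.0, 1.0, 0.0]
wrist_force: [-0.9, 0.0, -0.8]
finger_gap: 0.0268
```

{"method": "send_rows", "body": {
  "series": [0,0,0.5,0,0,0,0,0,0,1,0,0,0,0,0,0,1.5,0,0,0,0,0,0,2,0,0,0,0,0,0,2.5,0,0,0,0,0,0,2.9,0,0,0,0,0,0,2.9,0,0,0,0,0,0,2.9,0,0,0,0]
}}

```text
clock: 50.83
tcp_pos: [0.7051, -0.0277, 0.099]
orientation: [-0.0, -0.0, 1.0, 0.0]
wrist_force: [-0.2, -0.1, -1.2]
finger_gap: 0.0268
```

```bash
python3 - <<'E'
from h import *
weigh(3);st()
E
```

```text
F mean [ 0.1   0.88 -0.94] std [0.38 0.78 0.37]
t 50.98 tcp [ 0.7056 -0.0278  0.0998] yaw -180.0 zax [ 0.001 -0.    -1.   ] F [-0.18 -0.28 -0.88] M [-0.04  0.03 -0.02] gap 0.0261 q [-0.15  0.61  0.27  1.22 -0.   -0.15]
```

Free insertion. Seat the collar gently.

{"method": "send_rows", "body": {
  "series": [0,0,0.2,0,0,0,0,0,0,0.4,0,0,0,0,0,0,0.5,0,0,0,0,0,0,0.5,0,0,0,0]
}}

```text
clock: 51.32
tcp_pos: [0.7051, -0.0277, 0.0939]
orientation: [-0.0, -0.0, 1.0, -0.0]
wrist_force: [-0.8, 0.5, -1.3]
finger_gap: 0.0268
```

{"method": "send_rows", "body": {
  "series": [0,0,0.1,0,0,0,0,0,0,0.1,0,0,0,0,0,0,0.1,0,0,0,0]
}}

```text
clock: 51.57
tcp_pos: [0.7054, -0.0278, 0.0934]
orientation: [0.0, -0.0, 1.0, -0.0]
wrist_force: [0.1, 0.8, -0.3]
finger_gap: 0.0273
```

{"method": "send_rows", "body": {
  "series": [0,0,0.1,0,0,0,0,0,0,0.1,0,0,0,0,0,0,0.1,0,0,0,0]
}}

```text
clock: 51.82
tcp_pos: [0.7056, -0.0278, 0.0932]
orientation: [0.001, -0.0, 1.0, -0.0]
wrist_force: [-1.5, 0.5, 4.3]
finger_gap: 0.027
```

```bash
python3 - <<'E'
from h import *
weigh(3);st()
E
```

```text
F mean [-1.1   0.43  4.34] std [0.29 0.11 0.02]
t 51.97 tcp [ 0.7056 -0.0278  0.0932] yaw -179.99 zax [ 0.001 -0.    -1.   ] F [-1.3  -0.02  5.66] M [ 0.03  0.33 -0.03] gap 0.0264 q [-0.15  0.61  0.25  1.21 -0.   -0.15]
```

Seated (Fz +4 N). Release, rise, and check.

{"method": "send_rows", "body": {
  "series": [0,0,-0.1,0,0,0,1,0,0,-0.1,0,0,0,1,0,0,-0.1,0,0,0,1,0,0,-0.1,0,0,0,1,0,0,-0.1,0,0,0,1,0,0,-3,0,0,0,1,0,0,-6,0,0,0,1,0,0,-9,0,0,0,1,0,0,-12,0,0,0,1,0,0,-14,0,0,0,1]
}}

```text
clock: 52.8
tcp_pos: [0.706, -0.0279, 0.2358]
orientation: [0.002, -0.0, 1.0, -0.0]
wrist_force: [0.4, -0.7, -0.1]
finger_gap: 0.0857
```

{"method": "send_rows", "body": {
  "series": [18,5,0,0,0,0,1,18,5,0,0,0,0,1,18,5,0,0,0,0,1,18,5,0,0,0,0,1,18,5,0,0,0,0,1,18,5,0,0,0,0,1,18,5,0,0,0,0,1]
}}

```text
clock: 53.38
tcp_pos: [0.5249, 0.0226, 0.2332]
orientation: [0.001, -0.0, 1.0, -0.0]
wrist_force: [-0.3, -0.3, 0.1]
finger_gap: 0.0854
```

```bash
python3 - <<'E'
from h import *
st()
T=camera_info("top"); S=camera_info("scene")
ims={c:read_camera(c) for c in("top","scene")}
o={c:cv2.imread(f"pics/{c}9.png") for c in ims}
# seated awl now vs before: template match of the block+awl patch
tpl=o["scene"][212:280,278:328]; r=cv2.matchTemplate(ims["scene"][200:292,266:340],tpl,cv2.TM_CCOEFF_NORMED); print("awl scene match",cv2.minMaxLoc(r)[1::2],"expect loc (12,12)")
for d in silhouettes("scene","awl")[:1]: print("awl box",d["p"],d["box"],"before [295.0,217.4,14.3,34.2]")
for c,lst in(("scene",["screw_jar","sand_block","brush"]),("top",["screw_jar","brush"])):
    for l in lst:
        print(c,l,[(round(d["p"],2),np.round(d["box"]).tolist()) for d in silhouettes(c,l)[:2]])
# timbers in bays: fit with z0=.018 in top (only near part seen: compare near end)
for d in silhouettes("top","timber_a"):
    m=d["pixels"]; rr=np.argwhere(m); b=d["box"]; print("timber",round(d["p"],2),np.round(b,1),"near end x,y",ray(T,[[b[0]+b[2]/2,b[1]+b[3]]],.062)[0].round(4), "minrect",[np.round(v,1) for v in cv2.minAreaRect(rr[:,::-1].astype(np.float32))])
E
```

```text
t 53.38 tcp [0.5249 0.0226 0.2332] yaw -179.96 zax [ 0.002 -0.    -1.   ] F [-0.31 -0.35  0.06] M [ 0.02 -0.06 -0.02] gap 0.0854 q [-0.11  0.21 -0.01  1.35 -0.   -0.11]
awl scene match (0.9605953097343445, (12, 12)) expect loc (12,12)
awl box 0.57 [296.0, 217.8, 14.4, 32.3] before [295.0,217.4,14.3,34.2]
scene screw_jar [(0.28, [234.0, 159.0, 50.0, 45.0])]
scene sand_block [(0.72, [226.0, 234.0, 42.0, 40.0])]
scene brush [(0.73, [186.0, 137.0, 40.0, 39.0])]
top screw_jar [(0.79, [188.0, 163.0, 21.0, 22.0])]
top brush [(0.72, [436.0, 182.0, 17.0, 60.0])]
timber 0.91 [372.4 177.6  19.1  53.4] near end x,y [ 0.4586 -0.2755  0.062 ] minrect [array([381. , 202.5]), array([53., 16.]), np.float64(90.0)]
timber 0.83 [347.9 178.4  17.1  51.6] near end x,y [ 0.4597 -0.1898  0.062 ] minrect [array([358., 202.]), array([52., 16.]), np.float64(90.0)]
timber 0.74 [187.5 183.2  24.   56.1] near end x,y [0.4149 0.3344 0.062 ] minrect [array([200.8, 212.2]), array([19.3, 54.8]), np.float64(9.8)]
timber 0.66 [159.  196.   26.8  52.7] near end x,y [0.3815 0.4227 0.062 ] minrect [array([172.7, 220.4]), array([20.2, 54.7]), np.float64(9.5)]
```

The right rack timber's near end looks shifted, so I check it (possible knock).

```bash
python3 - <<'E'
from h import *
V=[]
for c in("top","scene"): read_camera(c); V.append((camera_info(c),silhouettes(c,"timber_a")))
for d in V[1][1]: print("scene",round(d["p"],2),np.round(d["box"]))
ci,D=V[0]
for d in D:
    w=ray(ci,np.argwhere(d["pixels"]).mean(0)[::-1],.055)[0]
    if w[1]<.2: continue
    for nm,use in(("top",0),("both",1)):
        vs=[(ci,d["pixels"].astype(float))]
        if use:
            cj,E=V[1]; pc=proj(cj,[w[0],w[1],.05])[0]; m=sorted([(np.linalg.norm(np.argwhere(e["pixels"]).mean(0)[::-1]-pc),i) for i,e in enumerate(E)])
            if not m or m[0][0]>12: continue
            vs.append((cj,E[m[0][1]]["pixels"].astype(float)))
        for z0 in(0,.014,.028):
            x,c=fitbox(vs,np.array([.18,.05,.044]),np.array([w[0],w[1],-.1]),z0); print(nm,z0,x[:2].round(4),round(np.degrees(x[2]),1),round(c,3))
E
```

```text
scene 0.97 [260. 167.  46.  46.]
scene 0.89 [473. 245.  57.  61.]
scene 0.81 [437. 235.  53.  57.]
top 0 [0.4759 0.4451] -6.4 0.105
top 0.014 [0.4753 0.4393] -5.0 0.121
top 0.028 [0.4765 0.4323] -5.5 0.148
both 0 [0.4713 0.4332] -5.5 0.623
both 0.014 [0.4735 0.4325] -6.4 0.328
both 0.028 [0.4786 0.4313] -6.5 0.236
top 0 [0.5091 0.347 ] -6.3 0.054
top 0.014 [0.5089 0.3428] -6.8 0.062
top 0.028 [0.5092 0.3382] -6.3 0.08
both 0 [0.5043 0.3392] -3.6 0.673
both 0.014 [0.5074 0.3381] -6.1 0.375
both 0.028 [0.5094 0.3362] -6.9 0.19
```

{"method": "send_rows", "body": {
  "series": [4,17,0,0,0,0,1,4,17,0,0,0,0,1,4,17,0,0,0,0,1,4,17,0,0,0,0,1,4,17,0,0,0,0,1,4,17,0,0,0,0,1,4,17,0,0,0,0,1]
}}

```text
clock: 54.62
tcp_pos: [0.4852, 0.1925, 0.2324]
orientation: [0.0, -0.001, 1.0, -0.0]
wrist_force: [-0.1, -0.6, 0.1]
finger_gap: 0.0858
```

```bash
python3 - <<'E'
from h import *
st(); w=read_camera("wrist"); ci=camera_info("wrist"); cv2.imwrite("pics/w14.png",w)
for d in silhouettes("wrist","timber_a"):
    c=np.argwhere(d["pixels"]).mean(0)[::-1]; p=ray(ci,c,.06)[0]; print(round(d["p"],2),np.round(d["box"]),p.round(3))
    for z0 in(0,.014,.028):
        x,k=fitbox([(ci,d["pixels"].astype(float))],np.array([.18,.05,.044]),np.array([p[0],p[1],-.1]),z0); print("  ",z0,x[:2].round(4),round(np.degrees(x[2]),1),round(k,3))
E
```

```text
t 54.62 tcp [0.4852 0.1925 0.2324] yaw -179.89 zax [ 0.    -0.001 -1.   ] F [-0.09 -0.56  0.07] M [-0.03 -0.03  0.04] gap 0.0858 q [ 0.22  0.2  -0.02  1.35 -0.    0.22]
0.82 [410. 105.  85. 161.] [0.497 0.338 0.06 ]
   0 [0.5104 0.3508] -6.6 0.055
   0.014 [0.5102 0.3446] -6.6 0.067
   0.028 [0.5094 0.3376] -6.2 0.132
0.76 [488.  68. 116. 179.] [0.47  0.429 0.06 ]
   0 [0.4786 0.4523] -7.0 0.085
   0.014 [0.4792 0.4423] -6.4 0.035
   0.028 [0.479  0.4324] -5.8 0.049
0.64 [  0. 144.  32. 156.] [ 0.549 -0.147  0.06 ]
   0 [ 0.5371 -0.2144] -0.8 0.072
   0.014 [ 0.5215 -0.2009] -0.3 0.109
   0.028 [ 0.5221 -0.1877] -0.6 0.073
```

The right rack timber was knocked about 40 mm but still lies flat. In the rack frame it is at x ≈ +42 mm, y ≈ −49 mm, inside the 70/110 limits. Last check: bay timbers' near ends before and after drawing.

```bash
python3 - <<'E'
from h import *
a=cv2.imread("pics/top9.png").astype(float); b=np.mean([read_camera("top").astype(float) for _ in range(3)],0)
T=camera_info("top")
for n,p in(("left",(.47,-.195,.062)),("mid",(.47,-.2775,.062))):
    u=proj(T,p)[0]; c=int(round(u[0])); print(n,u.round(1))
    for im in(a,b):
        for cc in(c-3,c+3):
            s=im[215:245,cc-1:cc+2,0].mean(1); m=(s.min()+s.max())/2; i=np.argmax(s>m)
            r=215+i-1+(m-s[i-1])/(s[i]-s[i-1]); print("  col",cc,"edge row",round(r,2))
st()
E
```

```text
left [358.1 227. ]
  col 355 edge row 227.87
  col 361 edge row 227.63
  col 355 edge row 227.99
  col 361 edge row 228.21
mid [382.6 227.6]
  col 380 edge row 228.72
  col 386 edge row 228.46
  col 380 edge row 228.7
  col 386 edge row 228.46
t 54.87 tcp [0.4859 0.191  0.2323] yaw 179.88 zax [ 0. -0. -1.] F [ 0.97 -0.53 -0.93] M [-0.01 -0.03 -0.06] gap 0.0852 q [ 0.22  0.2  -0.02  1.35 -0.    0.22]
```

```bash
python3 - <<'E'
from h import *
a=cv2.imread("pics/top9.png").astype(float); b=np.mean([read_camera("top").astype(float) for _ in range(3)],0)
T=camera_info("top")
for n,c in(("left",358),("mid",382)):
    for im in(a,b):
        out=[]
        for sgn in(-1,1):
            R_=[];C=[]
            for r in range(186,225):
                s=im[r-1:r+2,:,0].mean(0)
                seg=s[c:c+sgn*14:sgn]; m=(seg[:4].mean()+seg.max())/2; i=np.argmax(seg>m)
                R_.append(r);C.append(c+sgn*(i-1+(m-seg[i-1])/(seg[i]-seg[i-1])))
            k=np.polyfit(R_,C,1); P=ray(T,[[np.polyval(k,188),188],[np.polyval(k,223),223]],.062); out.append((round(np.degrees(np.arctan2(P[0,1]-P[1,1],P[0,0]-P[1,0])),1),P[:,1].round(4).tolist(),round(np.std(np.array(C)-np.polyval(k,R_)),2)))
        print(n,out)
E
```

```text
left [(np.float64(1.3), [-0.162, -0.1647], np.float64(0.12)), (np.float64(1.4), [-0.2163, -0.2192], np.float64(0.58))]
left [(np.float64(-0.8), [-0.1685, -0.167], np.float64(0.12)), (np.float64(-1.0), [-0.2238, -0.2217], np.float64(0.23))]
mid [(np.float64(0.7), [-0.2453, -0.2468], np.float64(0.08)), (np.float64(2.2), [-0.3006, -0.3053], np.float64(0.3))]
mid [(np.float64(-0.0), [-0.2469, -0.2469], np.float64(0.15)), (np.float64(1.0), [-0.3042, -0.3062], np.float64(0.34))]
```

```bash
python3 -c "
from workcell import *
print(hand_in())"
```

```text
the job is handed in; nothing more can be done
None
```

I finished the sequence and handed the job in at about 55 s on the robot's clock; no verdict came back. I found four timbers.

**Sorting:** two weighed about 1.5–1.6 N (dry) and went into the left and middle bays. I slid each to the stop until I felt 4–5 N. The other two weighed 4.4 N and 4.8 N (sodden) and went on the rack.

**Marking:** I drew the awl across both dry timbers at about 5 cm/s, lifting it between them. The press started at about 2 N and rose to 7–10 N. It was then seated back in its block, released and left clear.

**Last checks:**
- **Bays:** the near ends moved about 1 mm at most during marking. The left timber turned about 2°, leaving it about 1.6° (0.03 rad) off the jig, against the 0.12 allowed.
- **Awl:** the scene view matches how it stood before, to within about 1 pixel.
- **Bystanders:** the brush and jar (top view) and the sanding block (scene view) look unmoved. The network missed the jar in the final scene view.

**What went wrong or disagreed:**
- **Missed first grasp:** I closed above the first timber because the real fingertips sit about 28 mm above the reported TCP. I corrected for this afterwards.
- **Rack timber shifted:** the right-hand rack timber was found about 40 mm from where I laid it, probably the knock the task warned of. It still lies flat and within limits (x about +42 mm, y about −49 mm on the rack), so I left it.
- **Camera readings:** the wrist and top cameras differed by up to about 9 mm in y on objects at bench level. Contact forces settled the position where it mattered.
- **Awl tip:** it was about 4 mm off the hole on return, so I shifted it before inserting.

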